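# Pack the supper kit and the tea kit

### The job

Make up two kits from the food standing between the wooden boards: on the supper board, which has a round well and a square recess, stand the sauce jar (pale lid) in the round well and put the garlic in the square recess, then set the small flat tin centred on the sauce jar's lid, heavy below and light on top. On the tea board, which has two round wells, stand the jam jar (red lid) in the larger well and put the lemon in the smaller one. Jars and tin end upright, everything fully down in its place and let go; never knock a jar over, and leave the open jar where it is.

Things in the scene. Friction and masses are not known exactly. Their poses are not given: they have to be found in the camera images.
- supper_board: Supper board. Loose oak block lying flat, 165 mm long (its x axis, pointing away from the robot), 94 wide (y), 24 thick, 0.6 kg; origin at the centre of its underside, z up. Two recesses 12 mm deep (floors at z = 12 mm), on y = 0: round well, diameter 74, centre x +38.5 mm (far end); square, 70 by 70, centre x -39.5 mm (near the robot). It lies at the left or right end of the work area, yaw within 0.08.
- tea_board: Tea board. Loose oak block lying flat, 165 mm long (its x axis, pointing away from the robot), 99 wide (y), 24 thick, 0.6 kg; origin at the centre of its underside, z up. Two recesses 12 mm deep (floors at z = 12 mm), on y = 0: large round well, diameter 79, centre x +36 mm (far end); small one, diameter 66, centre x -42.5 mm (near the robot). It lies at the left or right end of the work area, yaw within 0.08.
- sauce_jar_center (a point): Closed glass sauce jar, flat pale screw lid, round, 59 to 61 mm in diameter, 105 mm high, about 0.4 kg, loose, upright, yaw without meaning; grip it firmly in its upper half; wall cabinets overhang from x = 0.60 m, 0.56 m up: keep the wrist short of them; it starts anywhere in the back one of two rows between the boards. Point: its centre, half-way up; z up.
- jam_jar_center (a point): Closed glass jam jar, flat red screw lid, round, 65 mm in diameter, 97 mm high, about 0.4 kg, loose, upright, yaw without meaning; grip it firmly in its upper half; wall cabinets overhang from x = 0.60 m, 0.56 m up: keep the wrist short of them; it starts anywhere in the back one of two rows between the boards. Point: its centre, half-way up; z up.
- flat_tin_center (a point): Small flat steel food tin with a pale paper band, round, 60 mm in diameter, 40 mm high, flat top and underside, about 0.12 kg, loose, upright; it starts anywhere in the front one of two rows between the boards. Point: its centre, half-way up; z up.
- garlic_center (a point): Garlic bulb, round from above, 60 mm across at about half height, 59 mm high with its stem, 0.06 kg, loose, stem up; it starts anywhere in the front one of two rows between the boards. Point: its centre, half-way up; z up.
- lemon_center (a point): Lemon lying on its side, 72 mm long (its x axis), 57 mm across (y), 58 mm high, 0.1 kg, loose, yaw within 0.3; grip it across the 57 mm; it starts anywhere in the front one of two rows between the boards. Point: its centre, half-way up; z up.
- open_jar_center (a point): Open glass jar without a lid, with a dark red remainder, 66 mm in diameter, 82 mm high, in the back row among the others. No part of the job: leave it. Point: its centre, half-way up; z up.
Things that resemble listed ones, but are neither listed nor needed, are in the scene too. What is shaped like the part that bears flat_tin_center but purple is not meant.

How it is judged:
At the end, for the whole second after the job is handed in: Sauce jar and garlic on the supper board, jam jar and lemon on the tea board, each within 12 mm of its recess's centre both ways and down on the floor (jars 5 mm and upright, garlic and lemon 8 mm); flat tin upright on the sauce jar's lid, within 15 mm of its axis; boards flat; all let go (x of sauce_jar_center in the frame of supper_board between 0.0265 and 0.0505 m and y of sauce_jar_center in the frame of supper_board between -0.012 and 0.012 m and z of sauce_jar_center in the frame of supper_board between 0.0595 and 0.0695 m and angle between each of sauce_jar_center, jam_jar_center, flat_tin_center's own z axis and vertical below 0.1 rad and x of garlic_center in the frame of supper_board between -0.0515 and -0.0275 m and y of garlic_center in the frame of supper_board between -0.012 and 0.012 m and z of garlic_center in the frame of supper_board between 0.0335 and 0.0495 m and x of jam_jar_center in the frame of tea_board between 0.024 and 0.048 m and y of jam_jar_center in the frame of tea_board between -0.012 and 0.012 m and z of jam_jar_center in the frame of tea_board between 0.0555 and 0.0655 m and x of lemon_center in the frame of tea_board between -0.0545 and -0.0305 m and y of lemon_center in the frame of tea_board between -0.012 and 0.012 m and z of lemon_center in the frame of tea_board between 0.033 and 0.049 m and horizontal distance between flat_tin_center and sauce_jar_center below 0.015 m and z of flat_tin_center in the frame of sauce_jar_center between 0.0665 and 0.0785 m and angle between each of supper_board, tea_board's own z axis and vertical below 0.05 rad); the robot touches nothing.
It fails at once if the sauce jar is knocked over (angle between sauce_jar_center's own z axis and vertical above 0.6 rad).
It fails at once if the jam jar is knocked over (angle between jam_jar_center's own z axis and vertical above 0.6 rad).
It fails at once if the open jar is disturbed (distance of open_jar_center from where it was at the start of the episode above 0.03 m).
It also fails if it takes over 118 s, if anything falls off the work surface, if the arm or the gripper's body presses on something with over 40 N, if the wrist force passes 120 N, or if a joint passes its speed limit or range.

### The arm

A 6-joint arm with a two-finger parallel gripper is mounted at the origin on a cart in front of the work surface, level with it; the furniture and walls round the work are solid. World frame = base frame: x ahead of the robot, y to its left, z up, the work surface at z = 0. Lengths are in m, angles in rad, forces in N, time in s.
With the tool pointing down it reaches from about 0.425 to 0.95 m from the base axis. Payload 3.5 kg.
Tool frame: the origin (TCP) lies between the finger pads; the fingertips stand 14 mm ahead of it and the grasp point (between the pads) lies 5 mm behind it; z points along the fingers, y is the line along which they close (so a half turn about z gives the same grasp; the last joint's range is limited). The gripper opens to 85 mm and grips with 20 to 120 N. Pads are 22 mm wide; open, the fingers measure 114 mm over their backs; the gripper's body (76 mm by 85 mm) begins 54 mm behind the grasp point. The pads swing forward as they close: fully open they stand 13 mm farther back than shut.
Start: joints at [-1.462, 0.286, 1.577, -0, 1.279, -0.15], TCP at [0.173, -0.652, 0.216] pointing down, gripper open.
Joint ranges: [-2.77, 2.77], [-0.9, 2.22], [0.21, 2.48], [-1.53, 4.67], [0.24, 2.81], [-2.84, 2.84]. Speed limits (rad/s): [2.79, 2.79, 3.14, 3.14, 3.14, 3.14].

### API

Orientations are given as a unit quaternion [x, y, z, w].
In Python, from plant import * gives the robot as it stands.
- The arm moves only by the tool step_arm, never from a script. Its argument "commands" is a list of rows, each an object of numbers: "gripper": the gripper's target within -1 to 1 (shut at 1, half-way at 0, fully open at -1); "x", "y", "z": the shift along the tool's x, y, z in mm; "spin": the turn about the tool's z in degrees. A call has exactly 10 rows; each row shifts and turns the commanded pose from where the row before left it, along the tool's axes as they then stand; what a row does not reach is not made up. A row lasts 1/10 s, in which the tool goes at most 50 mm and 8.59 degrees, less where a joint would pass 70% of its speed; a pose out of reach is approached as far as the arm can. A call with a gripper value outside its range is refused whole. The fingers move at their own pace and stop on an object; "force" is the grip in N (left out, the last holds). Time passes only in rows, so rows that do not move let the fingers close, or fill a call up. It gives the time, the measured TCP pose, the force, the opening and the grip force at its end, in the units of the state.
- get_state(): the state, without advancing time (a new reading comes with each control period).
- read_camera(name): name is "scene" or "top" or "wrist"; returns a dict with "color" (480x640x3 uint8, red, green, blue), "z_map" (480x640 float32, m along the optical axis (not along the pixel's ray), 0 where there is no reading), "fx", "fy", "cx", "cy" (pixels), "eye" and "attitude" of the camera in the world; the wrist camera has in their place "mount" (4x4, takes a point from camera to tool coordinates, whose origin is the TCP and whose axes are the flange's). Camera axes: x right, y up, looking along -z (the intrinsics and any distortion apply to the point x, -y, -z); pixel columns grow to the right and rows downward; lengths in m; the calibration is good to about 2 mm. The wrist camera is an equidistant fisheye: a pixel r from the principal point sees the ray r / f radians off the axis. A picture is of the moment at which its call begins: read the wrist's pose just before it.
- sign_off(): hands the job in; it is judged then, once.
The state is a dict: "time": time; "qpos": joint angles; "dq": joint speeds; "joint_efforts": joint torques, N m; "eef_pos": TCP position; "tcp_rot": TCP orientation; "contact_force": force on the tool from outside, world axes, zero at the start; "wrist_torque": the same for the moment, N m; "opening": opening from 0.0 (shut) to 1.0 (fully open); "finger_force": force on a finger pad.
Only numpy, scipy, OpenCV 4.12 (cv2) and the standard library are available. Lean on these libraries where they do the work, as an engineer would, in place of code of your own. Each camera call takes 0.05 s, during which the arm holds its last target. There are 200 camera calls.

## Working session

There is one attempt and no reset: what is moved stays moved. The work goes in short steps, Python scripts to look and compute and a tool call to move; the robot and the scene stay as the last step left them, time stands still between calls to the robot, and variables do not carry over. Pictures are saved under pics/ and viewed, at most 14 in all, crops included, and the job is handed in when it is done.

Besides the shell and the picture viewer there is one more tool, called by a JSON object that holds its "method" and its "body", one argument or row to a line. step_arm: Moves the arm, as the interface text tells. Its arguments: {"type":"object","properties":{"commands":{"type":"array"},"force":{"type":"number"}},"required":["commands"]}

```bash
ls; mkdir -p pics; python3 - <<'E'
from plant import *
import cv2,numpy as np
s=get_state();print(s)
for n in("scene","top"):
    c=read_camera(n);cv2.imwrite(f"pics/{n}0.png",c["color"][...,::-1]);np.savez(f"{n}0.npz",**c)
    print(n,{k:c[k] for k in("fx","fy","cx","cy","eye","attitude")},(c["z_map"]>0).mean())
print({k:v for k,v in c.items() if k not in("color","z_map")}.keys())
E
```

```text
pics
{'time': 0.0, 'qpos': array([-1.46199826e+00,  2.87161599e-01,  1.57821229e+00, -3.46027390e-06,
        1.27860988e+00, -1.49992845e-01]), 'dq': array([ 1.31343063e-04, -1.73367600e-05,  3.83705389e-04,  6.10579440e-04,
       -6.65023117e-04,  1.05317793e-03]), 'joint_efforts': array([ 1.57800874e-03, -4.05979264e+01, -2.92626518e+01, -8.23748110e-05,
        5.86567287e-03, -2.87906275e-06]), 'eef_pos': array([ 0.17269495, -0.65179984,  0.21483084]), 'tcp_rot': array([ 9.91639309e-01,  1.29035078e-01,  2.29677177e-05, -1.19533571e-03]), 'contact_force': array([-0.74660731,  0.12591042, -0.04502841]), 'wrist_torque': array([-0.01745027,  0.05882389, -0.00177547]), 'finger_force': 0.0, 'opening': 1.0009072972330177}
scene {'fx': 618.7048023158478, 'fy': 618.7048023158478, 'cx': 328.8480530449646, 'cy': 240.4408110343166, 'eye': array([-0.07684499,  0.69808376,  0.69757406]), 'attitude': array([-0.1264929 ,  0.48062542,  0.83439784, -0.23828343])} 0.9958854166666666
top {'fx': 512.1563421670393, 'fy': 512.1563421670393, 'cx': 324.37838176967983, 'cy': 242.4611348262044, 'eye': array([ 0.28876058, -0.24603725,  1.10388494]), 'attitude': array([ 0.06978003, -0.05913279, -0.70351889,  0.70476608])} 0.9959733072916667
dict_keys(['fx', 'fy', 'cx', 'cy', 'eye', 'attitude'])
```

View pics/scene0.png

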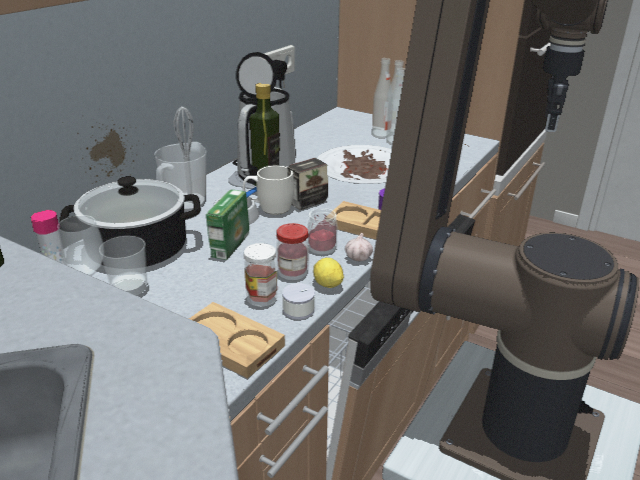

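View pics/top0.png

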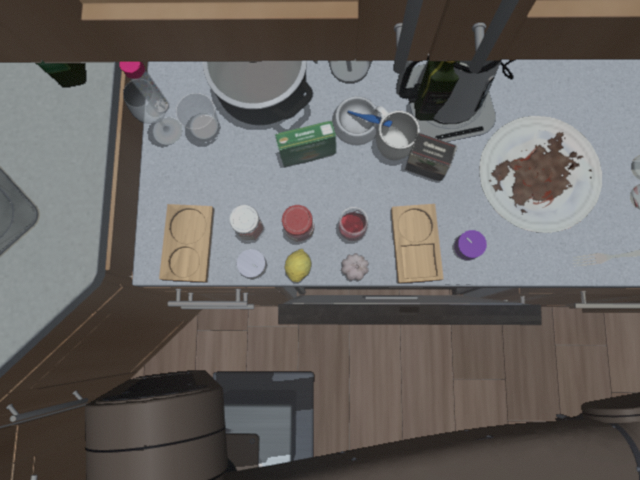

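The scene view shows the tea board (two round wells) at about (235,338), left. The sauce jar (pale lid) is at (261,275), the jam jar at (292,252), the open jar at (322,232), the tin at (298,301), the lemon at (328,272) and the garlic at (358,248). The top view shows the tea board at (187,243), supper board at (416,243), sauce lid (245,221), jam lid (297,221), open jar (352,224), tin (251,264), lemon (298,265) and garlic (354,267).

Tin candidates in the top view are the pale one at (251,264) and the purple one at (471,244). The pale one fits, since purple is excluded. I'll measure everything and make one enlarged crop to confirm.

```bash
cat > h.py <<'E'
import numpy as np,cv2
from scipy.spatial.transform import Rotation as R
def cloud(c):
    v,u=np.mgrid[:480,:640];z=c["z_map"]
    p=np.stack([(u-c["cx"])/c["fx"]*z,-(v-c["cy"])/c["fy"]*z,-z],-1)
    return p@R.from_quat(c["attitude"]).as_matrix().T+c["eye"]
def ray(c,uv,h):
    uv=np.asarray(uv,float).reshape(-1,2)
    d=np.c_[(uv[:,0]-c["cx"])/c["fx"],-(uv[:,1]-c["cy"])/c["fy"],-np.ones(len(uv))]@R.from_quat(c["attitude"]).as_matrix().T
    return c["eye"]+d*((h-c["eye"][2])/d[:,2])[:,None]
E
python3 - <<'E'
from h import *
c=dict(np.load("top0.npz"));P=cloud(c)
print("table z",np.median(P[180:270,320:335,2]),"std",P[200:215,320:332,2].std())
roi={"sauce":(225,200,265,242),"jam":(278,200,318,242),"open":(335,205,371,243),"tin":(233,246,270,282),"lemon":(281,246,316,285),"garlic":(337,250,373,284),"tea":(158,200,217,286),"supper":(388,200,445,286),"purple":(452,228,492,262)}
for n,(a,b,e,d) in roi.items():
    m=np.zeros((480,640),bool);m[b:d,a:e]=1
    Z=P[...,2]
    q=P[m&(Z>.012)];zt=np.percentile(q[:,2],97)
    if n in("tea","supper"):
        q=P[m&(Z>.019)&(Z<.035)]
        r=cv2.minAreaRect((q[:,:2]*1000).astype(np.float32));print(n,zt,r,np.median(q[:,2]))
        f=P[m&(Z<.0165)&(Z>.007)]
    else:
        if n not in("lemon","garlic","open"):
            q=q[q[:,2]>zt-.006]
        elif n=="open": q=q[q[:,2]>.07]
        else: q=q[q[:,2]>.028]
        (x,y),rad=cv2.minEnclosingCircle((q[:,:2]*1000).astype(np.float32))
        r=cv2.fitEllipse(cv2.convexHull((q[:,:2]*1000).astype(np.float32)))
        print(n,"ztop %.3f"%zt,"circ",np.round([x,y,rad],1),"ell",np.round(r[0],1),np.round(r[1],1),round(r[2],1))
# wells: circle/square via height floor
for n,xs in(("tea",roi["tea"]),("supper",roi["supper"])):
    a,b,e,d=xs;m=np.zeros((480,640),np.uint8);m[b:d,a:e]=1
    f=((P[...,2]<.0175)&(P[...,2]>.0075)&(m>0)).astype(np.uint8)
    k,l,st,ce=cv2.connectedComponentsWithStats(cv2.morphologyEx(f,cv2.MORPH_OPEN,np.ones((3,3))))
    for i in range(1,k):
        if st[i,4]>100: 
            q=P[l==i];print(n,"well",np.round(q[:,:2].mean(0)*1000,1),np.round(np.ptp(q[:,:2],axis=0)*1000,1))
im=cv2.imread("pics/top0.png")[190:295,150:500];cv2.imwrite("pics/crop0.png",cv2.resize(im,(800,240),interpolation=3))
E
```

```text
table z 0.00031743118805194204 std 0.08204777581383067
sauce ztop 0.109 circ [ 417.5 -149.   161.2] ell [ 415.3 -145.7] [103.3 325.8] 125.7
jam ztop 0.101 circ [ 420.5 -206.3  137.6] ell [ 419.3 -201.3] [ 96.3 281.5] 104.3
open ztop 0.084 circ [ 420.4 -270.6  133.9] ell [ 421.  -273.8] [ 95.2 272.4] 81.3
tin ztop 0.044 circ [ 374.6 -148.8  129.7] ell [ 351.7 -150.2] [ 97.7 300.2] 129.9
lemon ztop 0.059 circ [ 380.5 -210.9   98.2] ell [ 378.3 -200.5] [ 80.6 202.5] 112.3
garlic ztop 0.054 circ [ 375.1 -272.9   90.4] ell [ 375.8 -271.1] [ 87.7 183.6] 68.5
tea 0.027984251742588822 ((489.4996032714844, 69.08531951904297), (100.76698303222656, 166.12403869628906), 87.1074447631836) 0.024412931336658783
supper 0.02776059764142068 ((489.0763244628906, -427.2940368652344), (165.9398956298828, 94.99665832519531), 4.1701226234436035) 0.024265697212253134
purple ztop 0.044 circ [ 395.2 -405.3  191.6] ell [ 399.2 -400.5] [112.8 392.3] 31.0
tea well [527.1  69.6] [76.8 76.7]
tea well [447.6  73.3] [63.7 63.6]
supper well [ 528.5 -425.9] [71.6 70.1]
supper well [ 450.5 -431.8] [71.8 71.4]
```

View pics/crop0.png

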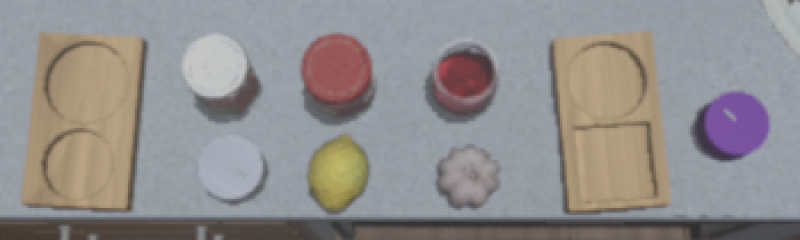

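The crop shows the pale tin at crop (231,168), the purple one at (736,124) and the sauce jar's white lid at (218,68). The pale tin at top pixel (251,264) is confirmed as the one meant. Next I'll refine the object poses, since depth outliers spoiled the circle fits.

```bash
python3 - <<'E'
from h import *
c=dict(np.load("top0.npz"));P=cloud(c);s=dict(np.load("scene0.npz"));S=cloud(s)
A={"sauce":((425,-147),(.095,.115)),"jam":((420,-205),(.087,.107)),"open":((420,-272),(.066,.088)),"tin":((365,-150),(.034,.046)),"lemon":((365,-208),(.02,.065)),"garlic":((370,-272),(.02,.065)),"purple":((399,-400),(.034,.046))}
roi={"sauce":(225,200,265,242),"jam":(278,200,318,242),"open":(335,205,371,243),"tin":(233,246,270,282),"lemon":(281,246,316,285),"garlic":(337,250,373,284),"purple":(452,228,492,262)}
for n,(g,(lo,hi)) in A.items():
    a,b,e,d=roi[n];out=[]
    q0=P[b:d,a:e].reshape(-1,3)
    q0=q0[(q0[:,2]>lo)&(q0[:,2]<hi)]
    g=np.median(q0[:,:2],0)
    for C in(q0,S.reshape(-1,3)):
        q=C[(C[:,2]>lo)&(C[:,2]<hi)];r=np.hypot(*(q[:,:2]-g).T);q=q[r<.043]
        if len(q)<30: continue
        xy=(q[:,:2]*1000).astype(np.float32)
        p=np.percentile(xy,[2,98],axis=0)
        out.append((np.round(p.mean(0),1),np.round(p[1]-p[0],1),np.round(cv2.minAreaRect(xy)[2],0),len(q),round(np.percentile(q[:,2],90)*1000)))
    print(n,*out)
# lemon yaw & colour
h=cv2.cvtColor(c["color"],cv2.COLOR_RGB2HSV);m=cv2.inRange(h,(20,90,50),(35,255,255));m[:240]=0;m[290:]=0
cn=max(cv2.findContours(m,0,1)[0],key=cv2.contourArea)[:,0]
w=ray(c,cn,.029)[:,:2]*1000
print("lemon ell",cv2.fitEllipse(w.astype(np.float32)),cv2.minAreaRect(w.astype(np.float32)))
E
```

```text
sauce (array([521.2, -69.2]), array([52.7, 52.5]), np.float64(2.0), 672, 108) (array([523.1, -65. ]), array([52.5, 53.6]), np.float64(9.0), 566, 107)
jam (array([ 521.2, -175.1]), array([56.8, 56.4]), np.float64(2.0), 763, 99) (array([ 523. , -170.2]), array([56.7, 57.6]), np.float64(57.0), 535, 99)
open (array([ 523.3, -289.6]), array([56.6, 55.1]), np.float64(70.0), 214, 84) (array([ 526.3, -287.7]), array([55.7, 57.4]), np.float64(78.0), 413, 83)
tin (array([442.1, -74.5]), array([53.1, 53.3]), np.float64(2.0), 623, 43) (array([443.6, -72.5]), array([54.3, 55.7]), np.float64(20.0), 569, 43)
lemon (array([ 436.7, -174.1]), array([60.3, 50.8]), np.float64(45.0), 661, 57) (array([ 435.6, -163.6]), array([55.6, 40. ]), np.float64(20.0), 684, 56)
garlic (array([ 434.7, -293.3]), array([50.3, 52.7]), np.float64(46.0), 552, 48) (array([ 437.1, -282.9]), array([49.9, 39.1]), np.float64(29.0), 460, 49)
purple (array([ 483.2, -540.2]), array([53.4, 54.3]), np.float64(22.0), 632, 43) (array([ 505.1, -527.6]), array([21.9, 37.5]), np.float64(27.0), 40, 44)
lemon ell ((437.9568176269531, -172.2367706298828), (48.865482330322266, 63.84941864013672), 77.28899383544922) ((437.7333984375, -172.68563842773438), (55.212860107421875, 56.9763298034668), 34.29125213623047)
```

{"method": "step_arm", "body": {
  "commands": [
    {"spin": 7.4, "gripper": -1},
    {"spin": 7.4},
    {"x": 20, "y": -35},
    {"x": 20, "y": -35},
    {"x": 20, "y": -35},
    {"x": 20, "y": -35},
    {"x": 20, "y": -35},
    {"x": 20, "y": -35},
    {"x": 20, "y": -35},
    {"x": 20, "y": -35}
  ],
  "force": 70
}}

```text
invalid input
```

{"method": "step_arm", "body": {
  "commands": [
    {"x": 19, "y": -31},
    {"x": 19, "y": -31},
    {"x": 19, "y": -31},
    {"x": 19, "y": -31},
    {"x": 19, "y": -31},
    {"x": 19, "y": -31},
    {"x": 19, "y": -31},
    {"x": 19, "y": -31},
    {"x": 19, "y": -31},
    {"x": 15, "y": -20}
  ]
}}

```text
invalid input
```

{"method": "step_arm", "body": {
  "commands": [
    {"gripper": -1, "x": 0, "y": 0, "z": 0, "spin": 7.4},
    {"gripper": -1, "x": 0, "y": 0, "z": 0, "spin": 7.4},
    {"gripper": -1, "x": 20, "y": -35, "z": 0, "spin": 0},
    {"gripper": -1, "x": 20, "y": -35, "z": 0, "spin": 0},
    {"gripper": -1, "x": 20, "y": -35, "z": 0, "spin": 0},
    {"gripper": -1, "x": 20, "y": -35, "z": 0, "spin": 0},
    {"gripper": -1, "x": 20, "y": -35, "z": 0, "spin": 0},
    {"gripper": -1, "x": 20, "y": -35, "z": 0, "spin": 0},
    {"gripper": -1, "x": 20, "y": -35, "z": 0, "spin": 0},
    {"gripper": -1, "x": 20, "y": -35, "z": 0, "spin": 0}
  ],
  "force": 70
}}

```text
time: 1.1
eef_pos: [0.333, -0.3706, 0.2157]
tcp_rot: [1.0, 0.0, -0.0, -0.0]
contact_force: [0.5, 0.9, -0.5]
opening: 1.0
finger_force: 0.0
```

{"method": "step_arm", "body": {
  "commands": [
    {"gripper": -1, "x": 19, "y": -30.5, "z": 0, "spin": 0},
    {"gripper": -1, "x": 19, "y": -30.5, "z": 0, "spin": 0},
    {"gripper": -1, "x": 19, "y": -30.5, "z": 0, "spin": 0},
    {"gripper": -1, "x": 19, "y": -30.5, "z": 0, "spin": 0},
    {"gripper": -1, "x": 19, "y": -30.5, "z": 0, "spin": 0},
    {"gripper": -1, "x": 19, "y": -30.5, "z": 0, "spin": 0},
    {"gripper": -1, "x": 19, "y": -30.5, "z": 5, "spin": 0},
    {"gripper": -1, "x": 19, "y": -30.5, "z": 5, "spin": 0},
    {"gripper": -1, "x": 19, "y": -30.5, "z": 10, "spin": 0},
    {"gripper": -1, "x": 18, "y": -29, "z": 10, "spin": 0}
  ]
}}

```text
time: 2.1
eef_pos: [0.522, -0.0673, 0.1857]
tcp_rot: [1.0, 0.0, -0.0, -0.0]
contact_force: [0.7, 0.1, -0.6]
opening: 1.002
finger_force: 0.0
```

{"method": "step_arm", "body": {
  "commands": [
    {"gripper": -1, "x": 0, "y": 0, "z": 15, "spin": 0},
    {"gripper": -1, "x": 0, "y": 0, "z": 15, "spin": 0},
    {"gripper": -1, "x": 0, "y": 0, "z": 15, "spin": 0},
    {"gripper": -1, "x": 0, "y": 0, "z": 15, "spin": 0},
    {"gripper": -1, "x": 0, "y": 0, "z": 15, "spin": 0},
    {"gripper": -1, "x": 0, "y": 0, "z": 15, "spin": 0},
    {"gripper": -1, "x": 0, "y": 0, "z": 12, "spin": 0},
    {"gripper": -1, "x": 0, "y": 0, "z": 8, "spin": 0},
    {"gripper": -1, "x": 0, "y": 0, "z": 3, "spin": 0},
    {"gripper": -1, "x": 0, "y": 0, "z": 0, "spin": 0}
  ]
}}

```text
time: 3.1
eef_pos: [0.5214, -0.0688, 0.0729]
tcp_rot: [1.0, 0.0, -0.0, -0.0]
contact_force: [-0.4, -0.5, -0.6]
opening: 1.0
finger_force: 0.0
```

{"method": "step_arm", "body": {
  "commands": [
    {"gripper": 1, "x": 0, "y": 0, "z": 0, "spin": 0},
    {"gripper": 1, "x": 0, "y": 0, "z": 0, "spin": 0},
    {"gripper": 1, "x": 0, "y": 0, "z": 0, "spin": 0},
    {"gripper": 1, "x": 0, "y": 0, "z": 0, "spin": 0},
    {"gripper": 1, "x": 0, "y": 0, "z": 0, "spin": 0},
    {"gripper": 1, "x": 0, "y": 0, "z": 0, "spin": 0},
    {"gripper": 1, "x": 0, "y": 0, "z": 0, "spin": 0},
    {"gripper": 1, "x": 0, "y": 0, "z": 0, "spin": 0},
    {"gripper": 1, "x": 0, "y": 0, "z": 0, "spin": 0},
    {"gripper": 1, "x": 0, "y": 0, "z": 0, "spin": 0}
  ]
}}

```text
time: 4.1
eef_pos: [0.5227, -0.0689, 0.0749]
tcp_rot: [1.0, 0.0, 0.001, 0.0]
contact_force: [-0.6, 2.1, 5.2]
opening: 0.659
finger_force: 74.7
```

{"method": "step_arm", "body": {
  "commands": [
    {"gripper": 1, "x": 0, "y": 0, "z": -4, "spin": 0},
    {"gripper": 1, "x": 0, "y": 0, "z": -10, "spin": 0},
    {"gripper": 1, "x": 0, "y": 0, "z": -15, "spin": 0},
    {"gripper": 1, "x": 0, "y": 0, "z": -18, "spin": 0},
    {"gripper": 1, "x": 0, "y": 0, "z": -18, "spin": 0},
    {"gripper": 1, "x": 0, "y": 0, "z": -18, "spin": 0},
    {"gripper": 1, "x": 0, "y": 0, "z": -18, "spin": 0},
    {"gripper": 1, "x": 0, "y": 0, "z": -12, "spin": 0},
    {"gripper": 1, "x": 0, "y": 0, "z": -7, "spin": 0},
    {"gripper": 1, "x": 0, "y": 0, "z": 0, "spin": 0}
  ]
}}

```text
time: 5.1
eef_pos: [0.5219, -0.069, 0.1944]
tcp_rot: [1.0, 0.0, 0.001, 0.0]
contact_force: [0.5, -0.5, -5.1]
opening: 0.656
finger_force: 75.3
```

{"method": "step_arm", "body": {
  "commands": [
    {"gripper": 1, "x": 0, "y": 5, "z": 0, "spin": 0},
    {"gripper": 1, "x": 0, "y": 12, "z": 0, "spin": 0},
    {"gripper": 1, "x": 0, "y": 18, "z": 0, "spin": 0},
    {"gripper": 1, "x": 0, "y": 22, "z": 0, "spin": 0},
    {"gripper": 1, "x": 1, "y": 23, "z": 0, "spin": 0},
    {"gripper": 1, "x": 1, "y": 24, "z": 0, "spin": 0},
    {"gripper": 1, "x": 1, "y": 24, "z": 0, "spin": 0},
    {"gripper": 1, "x": 1, "y": 24, "z": 0, "spin": 0},
    {"gripper": 1, "x": 1, "y": 24, "z": 0, "spin": 0},
    {"gripper": 1, "x": 0, "y": 24, "z": 0, "spin": 0}
  ]
}}

```text
time: 6.1
eef_pos: [0.5258, -0.2706, 0.1919]
tcp_rot: [1.0, -0.0, -0.001, -0.0]
contact_force: [0.0, -0.9, -5.0]
opening: 0.657
finger_force: 75.4
```

{"method": "step_arm", "body": {
  "commands": [
    {"gripper": 1, "x": 0, "y": 24, "z": 0, "spin": 0},
    {"gripper": 1, "x": 0, "y": 24, "z": 0, "spin": 0},
    {"gripper": 1, "x": 0, "y": 24, "z": 0, "spin": 0},
    {"gripper": 1, "x": 0, "y": 22, "z": 0, "spin": 0},
    {"gripper": 1, "x": 0, "y": 20, "z": 0, "spin": 0},
    {"gripper": 1, "x": 0, "y": 17, "z": 0, "spin": 0},
    {"gripper": 1, "x": 0, "y": 13, "z": 0, "spin": 0},
    {"gripper": 1, "x": 0, "y": 8, "z": 0, "spin": 0},
    {"gripper": 1, "x": 0, "y": 3.5, "z": 0, "spin": 0},
    {"gripper": 1, "x": 0, "y": 0, "z": 0, "spin": 0}
  ]
}}

```text
time: 7.1
eef_pos: [0.5267, -0.4243, 0.1931]
tcp_rot: [1.0, 0.0, -0.0, -0.0]
contact_force: [0.4, 0.8, -6.7]
opening: 0.66
finger_force: 75.5
```

{"method": "step_arm", "body": {
  "commands": [
    {"gripper": 1, "x": 0, "y": 0, "z": 8, "spin": 0},
    {"gripper": 1, "x": 0, "y": 0, "z": 15, "spin": 0},
    {"gripper": 1, "x": 0, "y": 0, "z": 18, "spin": 0},
    {"gripper": 1, "x": 0, "y": 0, "z": 18, "spin": 0},
    {"gripper": 1, "x": 0, "y": 0, "z": 14, "spin": 0},
    {"gripper": 1, "x": 0, "y": 0, "z": 10, "spin": 0},
    {"gripper": 1, "x": 0, "y": 0, "z": 7, "spin": 0},
    {"gripper": 1, "x": 0, "y": 0, "z": 6, "spin": 0},
    {"gripper": 1, "x": 0, "y": 0, "z": 5, "spin": 0},
    {"gripper": 1, "x": 0, "y": 0, "z": 2, "spin": 0}
  ]
}}

```text
time: 8.1
eef_pos: [0.5267, -0.4244, 0.0901]
tcp_rot: [1.0, 0.0, 0.0, 0.0]
contact_force: [-0.2, -0.3, -5.6]
opening: 0.656
finger_force: 75.5
```

{"method": "step_arm", "body": {
  "commands": [
    {"gripper": 1, "x": 0, "y": 0, "z": 1, "spin": 0},
    {"gripper": 1, "x": 0, "y": 0, "z": 1, "spin": 0},
    {"gripper": 1, "x": 0, "y": 0, "z": 1, "spin": 0},
    {"gripper": 1, "x": 0, "y": 0, "z": 1, "spin": 0},
    {"gripper": 1, "x": 0, "y": 0, "z": 0, "spin": 0},
    {"gripper": 1, "x": 0, "y": 0, "z": 0, "spin": 0},
    {"gripper": 1, "x": 0, "y": 0, "z": 0, "spin": 0},
    {"gripper": 1, "x": 0, "y": 0, "z": 0, "spin": 0},
    {"gripper": 1, "x": 0, "y": 0, "z": 0, "spin": 0},
    {"gripper": 1, "x": 0, "y": 0, "z": 0, "spin": 0}
  ]
}}

```text
time: 9.1
eef_pos: [0.527, -0.4246, 0.087]
tcp_rot: [1.0, 0.0, 0.0, 0.0]
contact_force: [-0.2, 1.5, 0.7]
opening: 0.66
finger_force: 75.7
```

{"method": "step_arm", "body": {
  "commands": [
    {"gripper": -1, "x": 0, "y": 0, "z": 0, "spin": 0},
    {"gripper": -1, "x": 0, "y": 0, "z": 0, "spin": 0},
    {"gripper": -1, "x": 0, "y": 0, "z": 0, "spin": 0},
    {"gripper": -1, "x": 0, "y": 0, "z": 0, "spin": 0},
    {"gripper": -1, "x": 0, "y": 0, "z": 0, "spin": 0},
    {"gripper": -1, "x": 0, "y": 0, "z": 0, "spin": 0},
    {"gripper": -1, "x": 0, "y": 0, "z": 0, "spin": 0},
    {"gripper": -1, "x": 0, "y": 0, "z": -5, "spin": 0},
    {"gripper": -1, "x": 0, "y": 0, "z": -15, "spin": 0},
    {"gripper": -1, "x": 0, "y": 0, "z": -25, "spin": 0}
  ]
}}

```text
time: 10.1
eef_pos: [0.5258, -0.4235, 0.1306]
tcp_rot: [1.0, 0.0, -0.001, -0.001]
contact_force: [-1.0, -0.6, -0.7]
opening: 1.0
finger_force: 0.0
```

{"method": "step_arm", "body": {
  "commands": [
    {"gripper": -1, "x": 0, "y": 0, "z": -25, "spin": 0},
    {"gripper": -1, "x": 0, "y": -10, "z": -10, "spin": 0},
    {"gripper": -1, "x": 0, "y": -30, "z": 0, "spin": 0},
    {"gripper": -1, "x": 0, "y": -40, "z": 0, "spin": 0},
    {"gripper": -1, "x": -1, "y": -40, "z": 0, "spin": 0},
    {"gripper": -1, "x": -1, "y": -40, "z": 0, "spin": 0},
    {"gripper": -1, "x": -1, "y": -40, "z": 0, "spin": 0},
    {"gripper": -1, "x": -1, "y": -30, "z": 0, "spin": 0},
    {"gripper": -1, "x": -1, "y": -15, "z": 0, "spin": 0},
    {"gripper": -1, "x": 0, "y": -7, "z": 0, "spin": 0}
  ]
}}

```text
time: 11.1
eef_pos: [0.5214, -0.1709, 0.1665]
tcp_rot: [1.0, 0.001, 0.0, 0.0]
contact_force: [-0.0, -0.2, 0.2]
opening: 1.002
finger_force: 0.0
```

```bash
python3 - <<'E'
from plant import *
from h import *
c=read_camera("top");P=cloud(c);np.savez("top1.npz",**c)
cv2.imwrite("pics/top1.png",cv2.resize(c["color"][185:295,150:500,::-1],(800,251)))
q=P[200:300,380:450].reshape(-1,3);q=q[(q[:,2]>.107)&(q[:,2]<.13)]
p=np.percentile(q[:,:2]*1000,[2,98],axis=0);print("sauce",p.mean(0),p[1]-p[0],np.median(q[:,2]))
w=cloud(c)[200:290,388:450].reshape(-1,3);w=w[(w[:,2]>.019)&(w[:,2]<.03)];print(cv2.minAreaRect((w[:,:2]*1000).astype(np.float32)))
print(get_state()["eef_pos"])
E
```

```text
sauce [ 525.94151975 -422.40842669] [52.76705543 52.37711386] 0.11698742976202092
((489.0733337402344, -427.692138671875), (165.5931396484375, 95.51705932617188), 4.138172626495361)
[ 0.52151396 -0.17093691  0.1664473 ]
```

{"method": "step_arm", "body": {
  "commands": [
    {"gripper": -1, "x": 0, "y": 2, "z": 8, "spin": 0},
    {"gripper": -1, "x": 0, "y": 0, "z": 14, "spin": 0},
    {"gripper": -1, "x": 0, "y": 0, "z": 15, "spin": 0},
    {"gripper": -1, "x": 0, "y": 0, "z": 15, "spin": 0},
    {"gripper": -1, "x": 0, "y": 0, "z": 15, "spin": 0},
    {"gripper": -1, "x": 0, "y": 0, "z": 12, "spin": 0},
    {"gripper": -1, "x": 0, "y": 0, "z": 10, "spin": 0},
    {"gripper": -1, "x": 0, "y": 0, "z": 6, "spin": 0},
    {"gripper": -1, "x": 0, "y": 0, "z": 1, "spin": 0},
    {"gripper": 1, "x": 0, "y": 0, "z": 0, "spin": 0}
  ]
}}

```text
time: 12.15
eef_pos: [0.5218, -0.1744, 0.0705]
tcp_rot: [1.0, 0.0, 0.0, 0.0]
contact_force: [-0.5, 0.9, 0.1]
opening: 0.859
finger_force: 0.0
```

{"method": "step_arm", "body": {
  "commands": [
    {"gripper": 1, "x": 0, "y": 0, "z": 0, "spin": 0},
    {"gripper": 1, "x": 0, "y": 0, "z": 0, "spin": 0},
    {"gripper": 1, "x": 0, "y": 0, "z": 0, "spin": 0},
    {"gripper": 1, "x": 0, "y": 0, "z": 0, "spin": 0},
    {"gripper": 1, "x": 0, "y": 0, "z": 0, "spin": 0},
    {"gripper": 1, "x": 0, "y": 0, "z": 0, "spin": 0},
    {"gripper": 1, "x": 0, "y": 0, "z": 0, "spin": 0},
    {"gripper": 1, "x": 0, "y": 0, "z": 0, "spin": 0},
    {"gripper": 1, "x": 0, "y": 0, "z": 0, "spin": 0},
    {"gripper": 1, "x": 0, "y": 0, "z": 0, "spin": 0}
  ]
}}

```text
time: 13.15
eef_pos: [0.5229, -0.1747, 0.072]
tcp_rot: [1.0, 0.0, 0.002, 0.001]
contact_force: [-0.8, 1.9, 5.7]
opening: 0.702
finger_force: 75.3
```

{"method": "step_arm", "body": {
  "commands": [
    {"gripper": 1, "x": 0, "y": 0, "z": -4, "spin": 0},
    {"gripper": 1, "x": 0, "y": 0, "z": -10, "spin": 0},
    {"gripper": 1, "x": 0, "y": 0, "z": -16, "spin": 0},
    {"gripper": 1, "x": 0, "y": 0, "z": -16, "spin": 0},
    {"gripper": 1, "x": 0, "y": 0, "z": -14, "spin": 0},
    {"gripper": 1, "x": 0, "y": -5, "z": -7, "spin": 0},
    {"gripper": 1, "x": 0, "y": -12, "z": -3, "spin": 0},
    {"gripper": 1, "x": 1, "y": -18, "z": 0, "spin": 0},
    {"gripper": 1, "x": 1, "y": -22, "z": 0, "spin": 0},
    {"gripper": 1, "x": 1, "y": -24, "z": 0, "spin": 0}
  ]
}}

```text
time: 14.15
eef_pos: [0.5236, -0.0916, 0.1392]
tcp_rot: [1.0, 0.0, -0.001, -0.001]
contact_force: [0.2, 0.6, -3.6]
opening: 0.697
finger_force: 76.2
```

{"method": "step_arm", "body": {
  "commands": [
    {"gripper": 1, "x": 0, "y": -24, "z": 0, "spin": 0},
    {"gripper": 1, "x": 0, "y": -24, "z": 0, "spin": 0},
    {"gripper": 1, "x": 0, "y": -24, "z": 0, "spin": 0},
    {"gripper": 1, "x": 0, "y": -23, "z": 0, "spin": 0},
    {"gripper": 1, "x": 0, "y": -21, "z": 0, "spin": 0},
    {"gripper": 1, "x": 0, "y": -18, "z": 0, "spin": 0},
    {"gripper": 1, "x": 0, "y": -14, "z": 0, "spin": 0},
    {"gripper": 1, "x": 0, "y": -9, "z": 0, "spin": 0},
    {"gripper": 1, "x": 0, "y": -4, "z": 0, "spin": 0},
    {"gripper": 1, "x": 0, "y": 0, "z": 0, "spin": 0}
  ]
}}

```text
time: 15.15
eef_pos: [0.5243, 0.0679, 0.14]
tcp_rot: [1.0, 0.001, -0.0, 0.0]
contact_force: [0.0, -0.2, -3.7]
opening: 0.7
finger_force: 76.2
```

{"method": "step_arm", "body": {
  "commands": [
    {"gripper": 1, "x": 1, "y": 0, "z": 6, "spin": 0},
    {"gripper": 1, "x": 0, "y": 0, "z": 10, "spin": 0},
    {"gripper": 1, "x": 0, "y": 0, "z": 12, "spin": 0},
    {"gripper": 1, "x": 0, "y": 0, "z": 10, "spin": 0},
    {"gripper": 1, "x": 0, "y": 0, "z": 7, "spin": 0},
    {"gripper": 1, "x": 0, "y": 0, "z": 5, "spin": 0},
    {"gripper": 1, "x": 0, "y": 0, "z": 3, "spin": 0},
    {"gripper": 1, "x": 0, "y": 0, "z": 2, "spin": 0},
    {"gripper": 1, "x": 0, "y": 0, "z": 1, "spin": 0},
    {"gripper": 1, "x": 0, "y": 0, "z": 0, "spin": 0}
  ]
}}

```text
time: 16.15
eef_pos: [0.5256, 0.0677, 0.0845]
tcp_rot: [1.0, 0.0, 0.0, 0.0]
contact_force: [0.2, 0.3, -3.8]
opening: 0.7
finger_force: 76.2
```

{"method": "step_arm", "body": {
  "commands": [
    {"gripper": 1, "x": 0, "y": 0, "z": 1, "spin": 0},
    {"gripper": 1, "x": 0, "y": 0, "z": 1, "spin": 0},
    {"gripper": 1, "x": 0, "y": 0, "z": 0, "spin": 0},
    {"gripper": 1, "x": 0, "y": 0, "z": 0, "spin": 0},
    {"gripper": -1, "x": 0, "y": 0, "z": 0, "spin": 0},
    {"gripper": -1, "x": 0, "y": 0, "z": 0, "spin": 0},
    {"gripper": -1, "x": 0, "y": 0, "z": 0, "spin": 0},
    {"gripper": -1, "x": 0, "y": 0, "z": 0, "spin": 0},
    {"gripper": -1, "x": 0, "y": 0, "z": 0, "spin": 0},
    {"gripper": -1, "x": 0, "y": 0, "z": 0, "spin": 0}
  ]
}}

```text
time: 17.15
eef_pos: [0.5254, 0.0676, 0.0821]
tcp_rot: [1.0, 0.0, -0.0, 0.0]
contact_force: [-1.0, -0.2, -0.3]
opening: 1.003
finger_force: 0.0
```

{"method": "step_arm", "body": {
  "commands": [
    {"gripper": -1, "x": 0, "y": 0, "z": -5, "spin": 0},
    {"gripper": -1, "x": 0, "y": 0, "z": -15, "spin": 0},
    {"gripper": -1, "x": 0, "y": 0, "z": -25, "spin": 0},
    {"gripper": -1, "x": 0, "y": 0, "z": -25, "spin": 0},
    {"gripper": -1, "x": 0, "y": 0, "z": -10, "spin": 0},
    {"gripper": -1, "x": -10, "y": 18, "z": 0, "spin": 0},
    {"gripper": -1, "x": -20, "y": 33, "z": 0, "spin": 0},
    {"gripper": -1, "x": -20, "y": 33, "z": 0, "spin": 0},
    {"gripper": -1, "x": -20, "y": 33, "z": 0, "spin": 0},
    {"gripper": -1, "x": -13, "y": 24, "z": 0, "spin": 0}
  ]
}}

```text
time: 18.15
eef_pos: [0.4412, -0.0746, 0.1624]
tcp_rot: [1.0, -0.0, 0.0, 0.0]
contact_force: [-0.6, -0.3, 0.1]
opening: 1.0
finger_force: 0.0
```

{"method": "step_arm", "body": {
  "commands": [
    {"gripper": -1, "x": 1, "y": -1, "z": 15, "spin": 0},
    {"gripper": -1, "x": 0, "y": 0, "z": 22, "spin": 0},
    {"gripper": -1, "x": 0, "y": 0, "z": 25, "spin": 0},
    {"gripper": -1, "x": 0, "y": 0, "z": 25, "spin": 0},
    {"gripper": -1, "x": 0, "y": 0, "z": 20, "spin": 0},
    {"gripper": -1, "x": 0, "y": 0, "z": 15, "spin": 0},
    {"gripper": -1, "x": 0, "y": 0, "z": 9, "spin": 0},
    {"gripper": -1, "x": 0, "y": 0, "z": 6, "spin": 0},
    {"gripper": -1, "x": 0, "y": 0, "z": 2, "spin": 0},
    {"gripper": 1, "x": 0, "y": 0, "z": 0, "spin": 0}
  ],
  "force": 40
}}

```text
time: 19.15
eef_pos: [0.4438, -0.0725, 0.0236]
tcp_rot: [1.0, 0.0, 0.0, 0.0]
contact_force: [0.3, 0.2, -0.7]
opening: 0.86
finger_force: 0.0
```

{"method": "step_arm", "body": {
  "commands": [
    {"gripper": 1, "x": 0, "y": 0, "z": 0, "spin": 0},
    {"gripper": 1, "x": 0, "y": 0, "z": 0, "spin": 0},
    {"gripper": 1, "x": 0, "y": 0, "z": 0, "spin": 0},
    {"gripper": 1, "x": 0, "y": 0, "z": 0, "spin": 0},
    {"gripper": 1, "x": 0, "y": 0, "z": 0, "spin": 0},
    {"gripper": 1, "x": 0, "y": 0, "z": 0, "spin": 0},
    {"gripper": 1, "x": 0, "y": 0, "z": 0, "spin": 0},
    {"gripper": 1, "x": 0, "y": 0, "z": 0, "spin": 0},
    {"gripper": 1, "x": 0, "y": 0, "z": 0, "spin": 0},
    {"gripper": 1, "x": 0, "y": 0, "z": 0, "spin": 0}
  ]
}}

```text
time: 20.15
eef_pos: [0.4452, -0.0729, 0.0249]
tcp_rot: [1.0, 0.0, 0.002, 0.001]
contact_force: [0.0, 0.4, 5.3]
opening: -0.001
finger_force: 3.1
```

The gripper shut completely, so the tin isn't between the pads. I'll look.

```bash
python3 - <<'E'
from plant import *
from h import *
c=read_camera("top");np.savez("top2.npz",**c);s=read_camera("scene");np.savez("scene2.npz",**s)
a=cv2.resize(c["color"][180:300,150:390],(800,400),interpolation=3);b=cv2.resize(s["color"][200:380,180:420],(267,200))
cv2.imwrite("pics/p2.png",a[...,::-1]);cv2.imwrite("pics/s2.png",cv2.resize(s["color"][190:390,180:447],(800,600),interpolation=3)[...,::-1])
print(get_state()["opening"],get_state()["eef_pos"])
E
```

```text
0.002974253169713745 [ 0.44523326 -0.07289263  0.02496183]
```

View pics/s2.png

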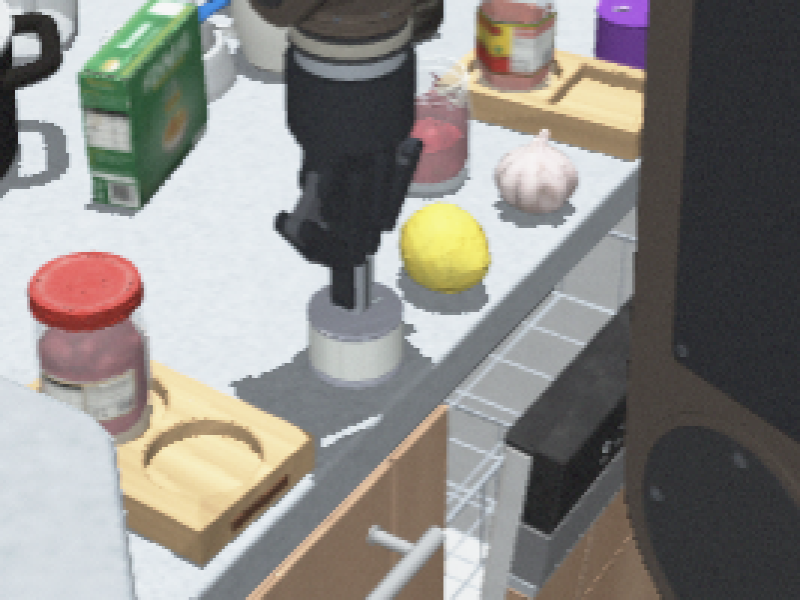

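View pics/p2.png

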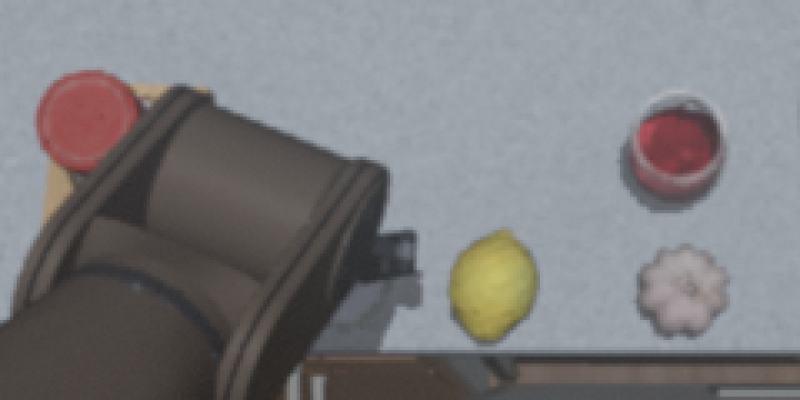

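```bash
python3 - <<'E'
from h import *
for n in("scene2","scene0","top2"):
    c=dict(np.load(n+".npz"));P=cloud(c).reshape(-1,3)
    for lo,hi in((.036,.048),(.015,.036),(.05,.062)):
        q=P[(P[:,2]>lo)&(P[:,2]<hi)&(abs(P[:,0]-.44)<.06)&(abs(P[:,1]+.073)<.05)]
        if len(q)>5:
            p=np.percentile(q*1000,[2,98],axis=0);print(n,lo,len(q),np.round(p.mean(0),1),np.round(p[1]-p[0],1))
c=dict(np.load("scene2.npz"))
# finger end pixels crop(350,308)
u,v=180+350*267/800,190+308*200/600
print(u,v,cloud(c)[int(v)-3:int(v)+3,int(u)]);print(ray(c,[[u,v]],.011),ray(c,[[u,v]],.04))
E
```

```text
scene2 0.036 420 [443.8 -72.6  40.5] [55.4 56.6  7.9]
scene2 0.015 295 [441.3 -62.2  25.6] [51.8 38.3 19.8]
scene2 0.05 81 [443.3 -71.5  55.9] [18.4 27.3 11.2]
scene0 0.036 595 [458.  -72.8  41. ] [82.7 55.1  8.8]
scene0 0.015 372 [457.3 -62.   25.6] [84.4 37.1 20.1]
scene0 0.05 54 [498.1 -64.6  56.1] [ 3.6 32.2 11.2]
top2 0.036 104 [425.5 -87.9  40.6] [23.7 27.5  7.7]
top2 0.015 39 [426.  -86.3  25.5] [26.9 33.9 19.3]
296.8125 292.6666666666667 [[ 0.44052858 -0.06140842  0.05661872]
 [ 0.44030976 -0.06105256  0.05471742]
 [ 0.43947765 -0.05979646  0.0535787 ]
 [ 0.43818207 -0.05786013  0.05302284]
 [ 0.4433226  -0.06537023  0.0443918 ]
 [ 0.44502851 -0.0678388   0.04004047]]
[[ 0.46922213 -0.10615347  0.011     ]] [[ 0.44615696 -0.07218353  0.04      ]]
```

```bash
python3 - <<'E'
from plant import *
from h import *
w=read_camera("wrist");cv2.imwrite("pics/w2.png",w["color"][...,::-1]);np.savez("wrist2.npz",**w)
print(w["mount"],w["fx"],w["cx"],w["cy"],get_state()["contact_force"],get_state()["qpos"])
c=dict(np.load("scene2.npz"));P=cloud(c)
# vertical profile of things around the tool axis
q=P.reshape(-1,3);q=q[(abs(q[:,0]-.445)<.06)&(abs(q[:,1]+.073)<.07)]
for z in np.arange(.04,.2,.01):
    r=q[(q[:,2]>z)&(q[:,2]<z+.01)]
    if len(r)>3: print(round(z,3),np.round(np.percentile(r[:,:2]*1000,[2,98],axis=0).ravel()))
E
```

```text
[[ 1.37271321e-03  9.56245759e-01  2.92561385e-01  7.35452149e-02]
 [ 9.99998129e-01 -1.71135397e-03  9.01569206e-04  7.93634588e-04]
 [ 1.36279782e-03  2.92559601e-01 -9.56246319e-01 -1.57626897e-01]
 [ 0.00000000e+00  0.00000000e+00  0.00000000e+00  1.00000000e+00]] 371.64829954431775 319.87633867846273 240.4691715579101 [-0.17752245  0.73175991  6.24110233] [-3.88037673e-01  5.03793318e-02  2.24145895e+00  5.09177084e-04
  8.46195751e-01  1.18204319e+00]
0.04 [417. -99. 472. -45.]
0.05 [434. -86. 452. -58.]
0.06 [435. -87. 452. -57.]
0.07 [434. -82. 451. -56.]
0.08 [433. -95. 457. -41.]
0.09 [ 433. -106.  456.  -35.]
0.1 [ 429. -116.  456.  -25.]
0.11 [ 428. -123.  455.  -19.]
0.12 [ 428. -127.  456.  -11.]
0.13 [ 427. -128.  457.  -11.]
0.14 [426. -95. 451. -25.]
0.15 [433. -74. 454. -30.]
0.16 [416. -56. 456. -33.]
0.17 [409. -84. 468. -34.]
0.18 [409. -86. 468. -34.]
0.19 [409. -85. 466. -34.]
```

View pics/w2.png

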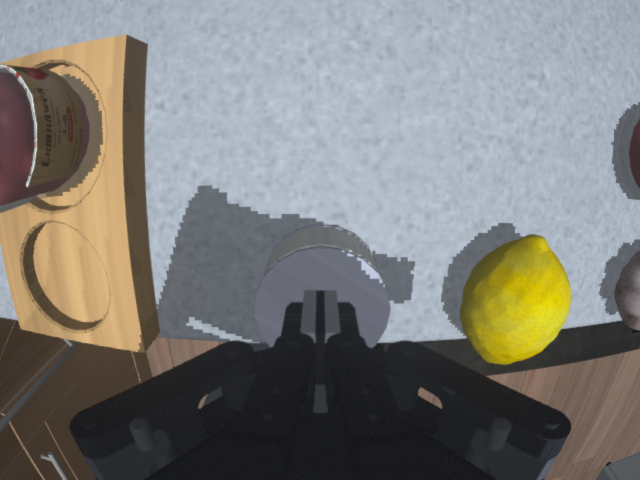

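The wrist view shows the shut fingers ending at (320,293), sunk into the tin's lid at (322,300). The tin hasn't moved, and the lemon at (516,300) is undisturbed. I'll raise slowly with the fingers shut and watch the force.

{"method": "step_arm", "body": {
  "commands": [
    {"gripper": 1, "x": 0, "y": 0, "z": -3, "spin": 0},
    {"gripper": 1, "x": 0, "y": 0, "z": -3, "spin": 0},
    {"gripper": 1, "x": 0, "y": 0, "z": -3, "spin": 0},
    {"gripper": 1, "x": 0, "y": 0, "z": -3, "spin": 0},
    {"gripper": 1, "x": 0, "y": 0, "z": -3, "spin": 0},
    {"gripper": 1, "x": 0, "y": 0, "z": -3, "spin": 0},
    {"gripper": 1, "x": 0, "y": 0, "z": -3, "spin": 0},
    {"gripper": 1, "x": 0, "y": 0, "z": -3, "spin": 0},
    {"gripper": 1, "x": 0, "y": 0, "z": -3, "spin": 0},
    {"gripper": 1, "x": 0, "y": 0, "z": -3, "spin": 0}
  ],
  "force": 20
}}

```text
time: 21.3
eef_pos: [0.4435, -0.0724, 0.0535]
tcp_rot: [1.0, 0.0, 0.0, 0.0]
contact_force: [1.0, 0.2, 0.3]
opening: -0.002
finger_force: 0.0
```

```bash
python3 - <<'E'
from plant import *
from h import *
c=read_camera("scene");np.savez("scene3.npz",**c);P=cloud(c).reshape(-1,3)
q=P[(abs(P[:,0]-.445)<.06)&(abs(P[:,1]+.073)<.07)]
for z in np.arange(.0,.1,.01):
    r=q[(q[:,2]>z)&(q[:,2]<z+.01)]
    if len(r)>3: print(round(z,3),len(r),np.round(np.percentile(r[:,:2]*1000,[2,98],axis=0).ravel()))
w=read_camera("wrist");np.savez("wrist3.npz",**w)
cv2.imwrite("pics/w3.png",np.vstack([w["color"][180:420,160:480],cv2.resize(c["color"][230:330,240:373],(320,240))])[...,::-1])
print(get_state()["contact_force"],get_state()["finger_force"])
E
```

```text
0.0 1366 [ 402. -140.  503.   -5.]
0.01 137 [415. -80. 460. -43.]
0.02 146 [ 416. -143.  468.  -43.]
0.03 212 [ 416. -142.  472.  -44.]
0.04 420 [ 417. -100.  471.  -45.]
0.07 41 [434. -81. 452. -60.]
0.08 68 [433. -80. 451. -57.]
0.09 69 [433. -78. 452. -56.]
[-0.2409785  -0.30055751 -0.92658002] 0.0
```

View pics/w3.png

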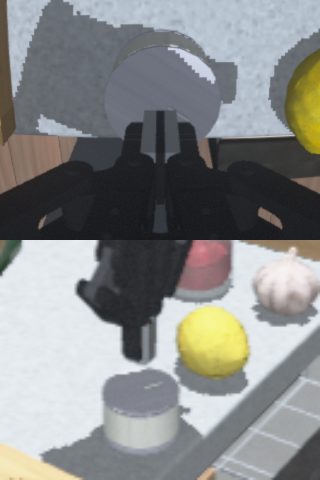

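The crop shows the fingertips about 70 mm up while the reported TCP is 53 mm, so the real tips sit about 30 mm higher than stated. The fingers had simply closed on top of the lid. The tin is unmoved, so I'll reopen and go about 33 mm lower.

{"method": "step_arm", "body": {
  "commands": [
    {"gripper": -1, "x": 0, "y": 0, "z": 0, "spin": 0},
    {"gripper": -1, "x": 0, "y": 0, "z": 0, "spin": 0},
    {"gripper": -1, "x": 0, "y": 0, "z": 0, "spin": 0},
    {"gripper": -1, "x": 0, "y": 0, "z": 0, "spin": 0},
    {"gripper": -1, "x": 0, "y": 0, "z": 0, "spin": 0},
    {"gripper": -1, "x": 0, "y": 0, "z": 0, "spin": 0},
    {"gripper": -1, "x": 0, "y": 0, "z": 0, "spin": 0},
    {"gripper": -1, "x": 0, "y": 0, "z": 0, "spin": 0},
    {"gripper": -1, "x": 0, "y": 0, "z": 10, "spin": 0},
    {"gripper": -1, "x": 0, "y": 0, "z": 10, "spin": 0}
  ]
}}

```text
time: 22.4
eef_pos: [0.4436, -0.0724, 0.0327]
tcp_rot: [1.0, 0.0, 0.0, 0.0]
contact_force: [-1.0, -0.1, -0.5]
opening: 0.998
finger_force: 0.0
```

{"method": "step_arm", "body": {
  "commands": [
    {"gripper": -1, "x": 0, "y": 0, "z": 7, "spin": 0},
    {"gripper": -1, "x": 0, "y": 0, "z": 6, "spin": 0},
    {"gripper": -1, "x": 0, "y": 0, "z": 5, "spin": 0},
    {"gripper": -1, "x": 0, "y": 0, "z": 5, "spin": 0},
    {"gripper": -1, "x": 0, "y": 0, "z": 4, "spin": 0},
    {"gripper": -1, "x": 0, "y": 0, "z": 3, "spin": 0},
    {"gripper": -1, "x": 0, "y": 0, "z": 0, "spin": 0},
    {"gripper": -1, "x": 0, "y": 0, "z": 0, "spin": 0},
    {"gripper": -1, "x": 0, "y": 0, "z": 0, "spin": 0},
    {"gripper": -1, "x": 0, "y": 0, "z": 0, "spin": 0}
  ],
  "force": 40
}}

```text
time: 23.4
eef_pos: [0.4437, -0.0724, 0.0035]
tcp_rot: [1.0, 0.0, 0.0, 0.0]
contact_force: [0.1, -0.1, -0.7]
opening: 1.003
finger_force: 0.0
```

```bash
python3 - <<'E'
from plant import *
from h import *
c=read_camera("scene");np.savez("scene4.npz",**c);P=cloud(c).reshape(-1,3)
q=P[(abs(P[:,0]-.445)<.06)&(abs(P[:,1]+.073)<.07)]
for z in np.arange(.0,.12,.01):
    r=q[(q[:,2]>z)&(q[:,2]<z+.01)]
    if len(r)>3: print(round(z,3),len(r),np.round(np.percentile(r[:,:2]*1000,[2,98],axis=0).ravel()))
w=read_camera("wrist");np.savez("wrist4.npz",**w)
cv2.imwrite("pics/w4.png",np.vstack([w["color"][180:420,120:520],cv2.resize(c["color"][215:335,220:420],(400,240))])[...,::-1])
E
```

```text
0.0 1300 [ 403. -139.  503.   -5.]
0.01 110 [415. -80. 450. -42.]
0.02 114 [ 415. -142.  444.  -43.]
0.03 220 [ 416. -134.  462.  -23.]
0.04 451 [ 418. -118.  464.  -17.]
0.05 108 [ 433. -119.  457.  -15.]
0.06 97 [ 434. -121.  456.  -15.]
0.07 81 [ 432. -138.  452.  -11.]
0.08 136 [ 431. -141.  454.   -3.]
0.09 177 [ 428. -142.  453.   -4.]
0.1 180 [ 427. -138.  451.   -5.]
0.11 177 [ 426. -140.  455.   -3.]
```

View pics/w4.png

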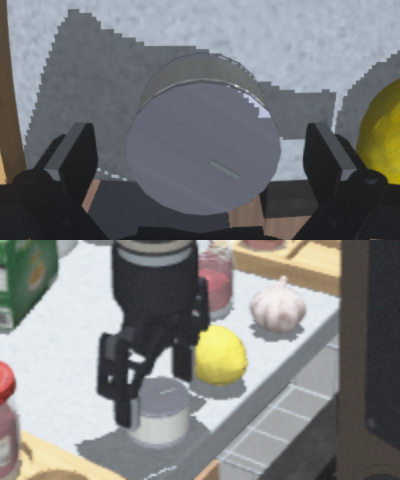

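The picture shows the open fingers straddling the tin symmetrically at upper crop (203,145), with the tips about 33 mm up. I'll go 14 mm lower and close.

{"method": "step_arm", "body": {
  "commands": [
    {"gripper": -1, "x": 0, "y": 0, "z": 4, "spin": 0},
    {"gripper": -1, "x": 0, "y": 0, "z": 5, "spin": 0},
    {"gripper": -1, "x": 0, "y": 0, "z": 4, "spin": 0},
    {"gripper": -1, "x": 0, "y": 0, "z": 1, "spin": 0},
    {"gripper": 1, "x": 0, "y": 0, "z": 0, "spin": 0},
    {"gripper": 1, "x": 0, "y": 0, "z": 0, "spin": 0},
    {"gripper": 1, "x": 0, "y": 0, "z": 0, "spin": 0},
    {"gripper": 1, "x": 0, "y": 0, "z": 0, "spin": 0},
    {"gripper": 1, "x": 0, "y": 0, "z": 0, "spin": 0},
    {"gripper": 1, "x": 0, "y": 0, "z": 0, "spin": 0}
  ]
}}

```text
time: 24.5
eef_pos: [0.4439, -0.0726, -0.0105]
tcp_rot: [1.0, 0.0, 0.0, 0.0]
contact_force: [1.0, -0.7, 2.5]
opening: 0.682
finger_force: 42.9
```

{"method": "step_arm", "body": {
  "commands": [
    {"gripper": 1, "x": 0, "y": 0, "z": 0, "spin": 0},
    {"gripper": 1, "x": 0, "y": 0, "z": 0, "spin": 0},
    {"gripper": 1, "x": 0, "y": 0, "z": -4, "spin": 0},
    {"gripper": 1, "x": 0, "y": 0, "z": -8, "spin": 0},
    {"gripper": 1, "x": 0, "y": 0, "z": -12, "spin": 0},
    {"gripper": 1, "x": 0, "y": 0, "z": -16, "spin": 0},
    {"gripper": 1, "x": 0, "y": 0, "z": -20, "spin": 0},
    {"gripper": 1, "x": 0, "y": 0, "z": -20, "spin": 0},
    {"gripper": 1, "x": 0, "y": 0, "z": -20, "spin": 0},
    {"gripper": 1, "x": 0, "y": 0, "z": -20, "spin": 0}
  ]
}}

```text
time: 25.5
eef_pos: [0.4432, -0.0722, 0.1108]
tcp_rot: [1.0, 0.0, 0.0, 0.0]
contact_force: [-0.1, -0.4, -1.5]
opening: 0.677
finger_force: 43.0
```

{"method": "step_arm", "body": {
  "commands": [
    {"gripper": 1, "x": 2, "y": 8, "z": -15, "spin": 0},
    {"gripper": 1, "x": 4, "y": 16, "z": -10, "spin": 0},
    {"gripper": 1, "x": 6, "y": 22, "z": -5, "spin": 0},
    {"gripper": 1, "x": 6, "y": 24, "z": 0, "spin": 0},
    {"gripper": 1, "x": 6, "y": 25, "z": 0, "spin": 0},
    {"gripper": 1, "x": 6, "y": 25, "z": 0, "spin": 0},
    {"gripper": 1, "x": 6, "y": 25, "z": 0, "spin": 0},
    {"gripper": 1, "x": 6, "y": 25, "z": 0, "spin": 0},
    {"gripper": 1, "x": 6, "y": 25, "z": 0, "spin": 0},
    {"gripper": 1, "x": 6, "y": 25, "z": 0, "spin": 0}
  ]
}}

```text
time: 26.5
eef_pos: [0.4973, -0.2941, 0.1391]
tcp_rot: [1.0, -0.0, -0.0, -0.0]
contact_force: [1.2, 0.4, -0.7]
opening: 0.676
finger_force: 43.0
```

{"method": "step_arm", "body": {
  "commands": [
    {"gripper": 1, "x": 6, "y": 25, "z": 0, "spin": 0},
    {"gripper": 1, "x": 6, "y": 24, "z": 0, "spin": 0},
    {"gripper": 1, "x": 6, "y": 22, "z": 0, "spin": 0},
    {"gripper": 1, "x": 5, "y": 20, "z": 0, "spin": 0},
    {"gripper": 1, "x": 4, "y": 17, "z": 0, "spin": 0},
    {"gripper": 1, "x": 2, "y": 12, "z": 0, "spin": 0},
    {"gripper": 1, "x": 1, "y": 7, "z": 0, "spin": 0},
    {"gripper": 1, "x": 0, "y": 4, "z": 0, "spin": 0},
    {"gripper": 1, "x": 0, "y": 0, "z": 0, "spin": 0},
    {"gripper": 1, "x": 0, "y": 0, "z": 0, "spin": 0}
  ]
}}

```text
time: 27.5
eef_pos: [0.5276, -0.4227, 0.1392]
tcp_rot: [1.0, 0.0, -0.0, -0.0]
contact_force: [-0.6, 0.6, -0.8]
opening: 0.678
finger_force: 43.1
```

{"method": "step_arm", "body": {
  "commands": [
    {"gripper": 1, "x": 0, "y": 1, "z": 5, "spin": 0},
    {"gripper": 1, "x": 0, "y": 0, "z": 8, "spin": 0},
    {"gripper": 1, "x": 0, "y": 0, "z": 7, "spin": 0},
    {"gripper": 1, "x": 0, "y": 0, "z": 4, "spin": 0},
    {"gripper": 1, "x": 0, "y": 0, "z": 3, "spin": 0},
    {"gripper": 1, "x": 0, "y": 0, "z": 2, "spin": 0},
    {"gripper": 1, "x": 0, "y": 0, "z": 1, "spin": 0},
    {"gripper": 1, "x": 0, "y": 0, "z": 0.5, "spin": 0},
    {"gripper": 1, "x": 0, "y": 0, "z": 0.5, "spin": 0},
    {"gripper": 1, "x": 0, "y": 0, "z": 0, "spin": 0}
  ]
}}

```text
time: 28.5
eef_pos: [0.5277, -0.4244, 0.1084]
tcp_rot: [1.0, 0.0, 0.0, 0.0]
contact_force: [-1.1, 0.0, -0.8]
opening: 0.679
finger_force: 43.1
```

Lower to light contact, release, rise.

{"method": "step_arm", "body": {
  "commands": [
    {"gripper": 1, "x": 0, "y": 0, "z": 0.7, "spin": 0},
    {"gripper": 1, "x": 0, "y": 0, "z": 0.5, "spin": 0},
    {"gripper": 1, "x": 0, "y": 0, "z": 0, "spin": 0},
    {"gripper": 1, "x": 0, "y": 0, "z": 0, "spin": 0},
    {"gripper": -0.3, "x": 0, "y": 0, "z": 0, "spin": 0},
    {"gripper": -0.6, "x": 0, "y": 0, "z": 0, "spin": 0},
    {"gripper": -1, "x": 0, "y": 0, "z": 0, "spin": 0},
    {"gripper": -1, "x": 0, "y": 0, "z": 0, "spin": 0},
    {"gripper": -1, "x": 0, "y": 0, "z": 0, "spin": 0},
    {"gripper": -1, "x": 0, "y": 0, "z": 0, "spin": 0}
  ]
}}

```text
time: 29.5
eef_pos: [0.5277, -0.4244, 0.1072]
tcp_rot: [1.0, 0.0, 0.0, 0.0]
contact_force: [-0.1, 0.5, 0.1]
opening: 1.001
finger_force: 0.0
```

{"method": "step_arm", "body": {
  "commands": [
    {"gripper": -1, "x": 0, "y": 0, "z": 0, "spin": 0},
    {"gripper": -1, "x": 0, "y": 0, "z": -5, "spin": 0},
    {"gripper": -1, "x": 0, "y": 0, "z": -10, "spin": 0},
    {"gripper": -1, "x": 0, "y": 0, "z": -20, "spin": 0},
    {"gripper": -1, "x": 0, "y": 0, "z": -20, "spin": 0},
    {"gripper": -1, "x": -5, "y": -8, "z": -5, "spin": 0},
    {"gripper": -1, "x": -20, "y": -28, "z": 0, "spin": 0},
    {"gripper": -1, "x": -25, "y": -36, "z": 0, "spin": 0},
    {"gripper": -1, "x": -25, "y": -36, "z": 0, "spin": 0},
    {"gripper": -1, "x": -17, "y": -24, "z": 0, "spin": 0}
  ]
}}

```text
time: 30.5
eef_pos: [0.4336, -0.2894, 0.1662]
tcp_rot: [1.0, 0.001, -0.001, -0.001]
contact_force: [-0.8, -0.5, -0.4]
opening: 1.003
finger_force: 0.0
```

```bash
python3 - <<'E'
from plant import *
from h import *
c=read_camera("top");P=cloud(c);np.savez("top5.npz",**c)
q=P[195:300,380:455].reshape(-1,3)
for lo,hi in((.148,.168),(.107,.13)):
    r=q[(q[:,2]>lo)&(q[:,2]<hi)]
    if len(r)>5:
        p=np.percentile(r[:,:2]*1000,[2,98],axis=0);print(p.mean(0),p[1]-p[0],np.median(r[:,2]),len(r))
q=P[190:300,150:230].reshape(-1,3);r=q[(q[:,2]>.10)&(q[:,2]<.12)];p=np.percentile(r[:,:2]*1000,[2,98],axis=0);print("jam",p.mean(0),p[1]-p[0],np.median(r[:,2]),len(r))
q=P[190:300,150:225].reshape(-1,3);r=q[(q[:,2]>.019)&(q[:,2]<.03)];print("tea",cv2.minAreaRect((r[:,:2]*1000).astype(np.float32)))
cv2.imwrite("pics/top5.png",cv2.resize(c["color"][180:295,150:500,::-1],(800,263)))
print(get_state()["eef_pos"])
E
```

```text
[ 525.6345069  -424.60120953] [54.02466624 54.00938832] 0.15734388312452152 775
[ 519.7014964  -420.65475172] [45.32082276 51.21818226] 0.11942650640391761 93
jam [526.08248821  66.16460615] [57.1971518  56.38453786] 0.10927052975100854 786
tea ((489.4919128417969, 69.11775207519531), (100.78282165527344, 165.87594604492188), 86.9989242553711)
[ 0.43164015 -0.28624071  0.16533976]
```

View pics/top5.png

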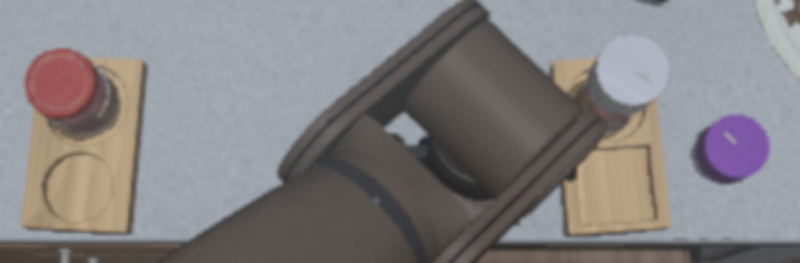

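The view shows the jam jar seated in the large well (crop 62,82), the tin centred on the sauce jar (crop 632,72, top 157 mm up) and the boards unmoved. Next is the garlic.

{"method": "step_arm", "body": {
  "commands": [
    {"gripper": -1, "x": 0, "y": 0, "z": 15, "spin": 0},
    {"gripper": -1, "x": 0, "y": 0, "z": 25, "spin": 0},
    {"gripper": -1, "x": 0, "y": 0, "z": 28, "spin": 0},
    {"gripper": -1, "x": 0, "y": 0, "z": 26, "spin": 0},
    {"gripper": -1, "x": 0, "y": 0, "z": 20, "spin": 0},
    {"gripper": -1, "x": 0, "y": 0, "z": 14, "spin": 0},
    {"gripper": -1, "x": 0, "y": 0, "z": 8, "spin": 0},
    {"gripper": -1, "x": 0, "y": 0, "z": 6, "spin": 0},
    {"gripper": -1, "x": 0, "y": 0, "z": 4, "spin": 0},
    {"gripper": -1, "x": 0, "y": 0, "z": 0, "spin": 0}
  ],
  "force": 30
}}

```text
time: 31.55
eef_pos: [0.4358, -0.2926, 0.0211]
tcp_rot: [1.0, 0.0, 0.0, 0.0]
contact_force: [0.1, -0.4, 1.3]
opening: 1.0
finger_force: 0.0
```

{"method": "step_arm", "body": {
  "commands": [
    {"gripper": -1, "x": 0, "y": 0, "z": 4, "spin": 0},
    {"gripper": -1, "x": 0, "y": 0, "z": 4, "spin": 0},
    {"gripper": -1, "x": 0, "y": 0, "z": 4, "spin": 0},
    {"gripper": -1, "x": 0, "y": 0, "z": 4, "spin": 0},
    {"gripper": -1, "x": 0, "y": 0, "z": 4, "spin": 0},
    {"gripper": -1, "x": 0, "y": 0, "z": 2, "spin": 0},
    {"gripper": -1, "x": 0, "y": 0, "z": 1, "spin": 0},
    {"gripper": -1, "x": 0, "y": 0, "z": 0, "spin": 0},
    {"gripper": -1, "x": 0, "y": 0, "z": 0, "spin": 0},
    {"gripper": -1, "x": 0, "y": 0, "z": 0, "spin": 0}
  ]
}}

```text
time: 32.55
eef_pos: [0.4357, -0.2925, -0.0018]
tcp_rot: [1.0, 0.0, 0.0, 0.0]
contact_force: [0.1, 0.3, -0.2]
opening: 1.0
finger_force: 0.0
```

```bash
python3 - <<'E'
from plant import *
from h import *
w=read_camera("wrist");s=read_camera("scene");print(get_state()["contact_force"])
cv2.imwrite("pics/w6.png",np.vstack([w["color"][160:400,120:520],cv2.resize(s["color"][190:310,270:470],(400,240))])[...,::-1])
E
```

```text
[-0.49268397  0.02640173  0.36990008]
```

View pics/w6.png

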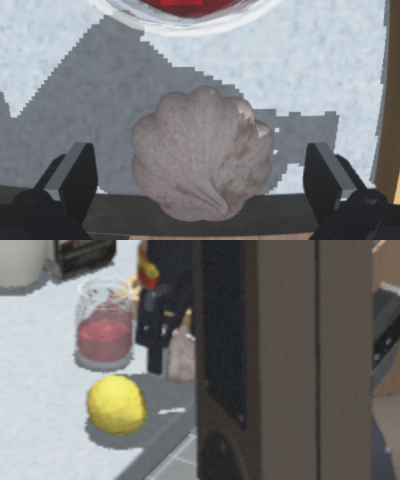

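The picture shows the fingers straddling the garlic centrally at crop (202,155), clear of the open jar at crop (190,5). Close and lift.

{"method": "step_arm", "body": {
  "commands": [
    {"gripper": 1, "x": 0, "y": 0, "z": 0, "spin": 0},
    {"gripper": 1, "x": 0, "y": 0, "z": 0, "spin": 0},
    {"gripper": 1, "x": 0, "y": 0, "z": 0, "spin": 0},
    {"gripper": 1, "x": 0, "y": 0, "z": 0, "spin": 0},
    {"gripper": 1, "x": 0, "y": 0, "z": 0, "spin": 0},
    {"gripper": 1, "x": 0, "y": 0, "z": 0, "spin": 0},
    {"gripper": 1, "x": 0, "y": 0, "z": 0, "spin": 0},
    {"gripper": 1, "x": 0, "y": 0, "z": -4, "spin": 0},
    {"gripper": 1, "x": 0, "y": 0, "z": -8, "spin": 0},
    {"gripper": 1, "x": 0, "y": 0, "z": -12, "spin": 0}
  ]
}}

```text
time: 33.65
eef_pos: [0.4348, -0.2916, 0.0216]
tcp_rot: [1.0, 0.0, -0.001, -0.001]
contact_force: [-0.1, 0.6, -1.0]
opening: 0.647
finger_force: 31.9
```

{"method": "step_arm", "body": {
  "commands": [
    {"gripper": 1, "x": 0, "y": 0, "z": -20, "spin": 0},
    {"gripper": 1, "x": 0, "y": 0, "z": -22, "spin": 0},
    {"gripper": 1, "x": 0, "y": 0, "z": -22, "spin": 0},
    {"gripper": 1, "x": 0, "y": 0, "z": -16, "spin": -2},
    {"gripper": 1, "x": 0, "y": 0, "z": 0, "spin": -8},
    {"gripper": 1, "x": 0, "y": 0, "z": 0, "spin": -8},
    {"gripper": 1, "x": 0, "y": 0, "z": 0, "spin": -8},
    {"gripper": 1, "x": 0, "y": 0, "z": 0, "spin": -8},
    {"gripper": 1, "x": 0, "y": 0, "z": 0, "spin": -8},
    {"gripper": 1, "x": 0, "y": 0, "z": 0, "spin": -8}
  ]
}}

```text
time: 34.65
eef_pos: [0.4356, -0.2924, 0.1028]
tcp_rot: [0.905, 0.425, 0.0, 0.0]
contact_force: [0.3, -0.2, -0.2]
opening: 0.651
finger_force: 32.0
```

{"method": "step_arm", "body": {
  "commands": [
    {"gripper": 1, "x": 0, "y": 0, "z": 0, "spin": -8},
    {"gripper": 1, "x": 0, "y": 0, "z": 0, "spin": -8},
    {"gripper": 1, "x": 0, "y": 0, "z": 0, "spin": -8},
    {"gripper": 1, "x": 0, "y": 0, "z": 0, "spin": -8},
    {"gripper": 1, "x": 0, "y": 0, "z": 0, "spin": -8},
    {"gripper": 1, "x": 0, "y": 0, "z": 0, "spin": -8},
    {"gripper": 1, "x": 0, "y": 0, "z": 0, "spin": -8},
    {"gripper": 1, "x": 0, "y": 0, "z": 0, "spin": -8},
    {"gripper": 1, "x": 0, "y": 0, "z": 0, "spin": -8},
    {"gripper": 1, "x": 0, "y": 0, "z": 0, "spin": -8}
  ]
}}

```text
time: 35.65
eef_pos: [0.4356, -0.2924, 0.1028]
tcp_rot: [0.42, 0.908, -0.0, 0.0]
contact_force: [-0.5, -0.1, -0.3]
opening: 0.649
finger_force: 32.0
```

{"method": "step_arm", "body": {
  "commands": [
    {"gripper": 1, "x": 0, "y": 0, "z": 0, "spin": -8},
    {"gripper": 1, "x": 0, "y": 0, "z": 0, "spin": -8},
    {"gripper": 1, "x": 0, "y": 0, "z": 0, "spin": -8},
    {"gripper": 1, "x": 0, "y": 0, "z": 0, "spin": -8},
    {"gripper": 1, "x": 0, "y": 0, "z": 0, "spin": -8},
    {"gripper": 1, "x": 0, "y": 0, "z": 0, "spin": -6},
    {"gripper": 1, "x": 0, "y": 0, "z": 0, "spin": -4},
    {"gripper": 1, "x": 0, "y": 0, "z": 0, "spin": 0},
    {"gripper": 1, "x": 0, "y": 0, "z": 0, "spin": 0},
    {"gripper": 1, "x": 0, "y": 0, "z": 0, "spin": 0}
  ]
}}

```text
time: 36.65
eef_pos: [0.4356, -0.2924, 0.1023]
tcp_rot: [0.0, 1.0, -0.0, 0.0]
contact_force: [0.4, -0.4, -0.3]
opening: 0.646
finger_force: 32.0
```

{"method": "step_arm", "body": {
  "commands": [
    {"gripper": 1, "x": 0, "y": -5, "z": 0, "spin": 0},
    {"gripper": 1, "x": -1, "y": -12, "z": 0, "spin": 0},
    {"gripper": 1, "x": -2, "y": -18, "z": 0, "spin": 0},
    {"gripper": 1, "x": -2, "y": -21, "z": 0, "spin": 0},
    {"gripper": 1, "x": -2, "y": -22, "z": 0, "spin": 0},
    {"gripper": 1, "x": -2, "y": -21, "z": 0, "spin": 0},
    {"gripper": 1, "x": -2, "y": -18, "z": 0, "spin": 0},
    {"gripper": 1, "x": -1, "y": -12, "z": 0, "spin": 0},
    {"gripper": 1, "x": -1, "y": -6, "z": 0, "spin": 0},
    {"gripper": 1, "x": 0, "y": -2.5, "z": 0, "spin": 0}
  ]
}}

```text
time: 37.65
eef_pos: [0.4486, -0.4307, 0.1018]
tcp_rot: [0.0, 1.0, 0.0, -0.0]
contact_force: [-0.7, 0.8, -1.2]
opening: 0.644
finger_force: 32.0
```

{"method": "step_arm", "body": {
  "commands": [
    {"gripper": 1, "x": 0, "y": 0, "z": 0, "spin": 0},
    {"gripper": 1, "x": 0, "y": 0, "z": 8, "spin": 0},
    {"gripper": 1, "x": 0, "y": 0, "z": 14, "spin": 0},
    {"gripper": 1, "x": 0, "y": 0, "z": 16, "spin": 0},
    {"gripper": 1, "x": 0, "y": 0, "z": 14, "spin": 0},
    {"gripper": 1, "x": 0, "y": 0, "z": 12, "spin": 0},
    {"gripper": 1, "x": 0, "y": 0, "z": 8, "spin": 0},
    {"gripper": 1, "x": 0, "y": 0, "z": 5, "spin": 0},
    {"gripper": 1, "x": 0, "y": 0, "z": 3, "spin": 0},
    {"gripper": 1, "x": 0, "y": 0, "z": 0, "spin": 0}
  ]
}}

```text
time: 38.65
eef_pos: [0.4487, -0.4299, 0.0219]
tcp_rot: [-0.0, 1.0, 0.0, 0.0]
contact_force: [0.4, 0.8, -0.6]
opening: 0.648
finger_force: 32.0
```

{"method": "step_arm", "body": {
  "commands": [
    {"gripper": 1, "x": 0, "y": 0, "z": 2, "spin": 0},
    {"gripper": 1, "x": 0, "y": 0, "z": 2, "spin": 0},
    {"gripper": 1, "x": 0, "y": 0, "z": 2, "spin": 0},
    {"gripper": 1, "x": 0, "y": 0, "z": 1, "spin": 0},
    {"gripper": 1, "x": 0, "y": 0, "z": 1, "spin": 0},
    {"gripper": 1, "x": 0, "y": 0, "z": 1, "spin": 0},
    {"gripper": 1, "x": 0, "y": 0, "z": 0.5, "spin": 0},
    {"gripper": 1, "x": 0, "y": 0, "z": 0, "spin": 0},
    {"gripper": 1, "x": 0, "y": 0, "z": 0, "spin": 0},
    {"gripper": 1, "x": 0, "y": 0, "z": 0, "spin": 0}
  ]
}}

```text
time: 39.65
eef_pos: [0.4487, -0.4299, 0.0126]
tcp_rot: [-0.0, 1.0, -0.0, 0.0]
contact_force: [0.0, 0.5, -0.1]
opening: 0.645
finger_force: 32.0
```

{"method": "step_arm", "body": {
  "commands": [
    {"gripper": 0, "x": 0, "y": 0, "z": 0, "spin": 0},
    {"gripper": -0.5, "x": 0, "y": 0, "z": 0, "spin": 0},
    {"gripper": -1, "x": 0, "y": 0, "z": 0, "spin": 0},
    {"gripper": -1, "x": 0, "y": 0, "z": 0, "spin": 0},
    {"gripper": -1, "x": 0, "y": 0, "z": 0, "spin": 0},
    {"gripper": -1, "x": 0, "y": 0, "z": 0, "spin": 0},
    {"gripper": -1, "x": 0, "y": 0, "z": 0, "spin": 0},
    {"gripper": -1, "x": 0, "y": 0, "z": -5, "spin": 0},
    {"gripper": -1, "x": 0, "y": 0, "z": -15, "spin": 0},
    {"gripper": -1, "x": 0, "y": 0, "z": -25, "spin": 0}
  ]
}}

```text
time: 40.65
eef_pos: [0.4479, -0.4288, 0.0571]
tcp_rot: [-0.0, 1.0, 0.001, -0.001]
contact_force: [0.5, -0.3, 0.1]
opening: 1.0
finger_force: 0.0
```

{"method": "step_arm", "body": {
  "commands": [
    {"gripper": -1, "x": 0, "y": 0, "z": -30, "spin": 0},
    {"gripper": -1, "x": 0, "y": 10, "z": -15, "spin": 0},
    {"gripper": -1, "x": 0, "y": 28, "z": 0, "spin": 0},
    {"gripper": -1, "x": 1, "y": 35, "z": 0, "spin": 0},
    {"gripper": -1, "x": 2, "y": 37, "z": 0, "spin": 0},
    {"gripper": -1, "x": 2, "y": 37, "z": 0, "spin": 0},
    {"gripper": -1, "x": 2, "y": 37, "z": 0, "spin": 0},
    {"gripper": -1, "x": 2, "y": 37, "z": 0, "spin": 0},
    {"gripper": -1, "x": 2, "y": 24, "z": 0, "spin": 6},
    {"gripper": -1, "x": 0, "y": 12, "z": 0, "spin": 7}
  ]
}}

```text
time: 41.65
eef_pos: [0.4386, -0.171, 0.1037]
tcp_rot: [0.114, 0.993, -0.0, 0.001]
contact_force: [-0.2, -0.1, 0.7]
opening: 0.996
finger_force: 0.0
```

```bash
python3 - <<'E'
from plant import *
from h import *
c=read_camera("top");P=cloud(c);np.savez("top7.npz",**c)
q=P[225:300,380:455].reshape(-1,3);q=q[(q[:,2]>.045)&(q[:,2]<.08)&(q[:,0]<.492)]
p=np.percentile(q*1000,[2,98],axis=0);print("garlic",p.mean(0),p[1]-p[0],p[1,2])
s=get_state();print(s["eef_pos"],s["tcp_rot"]);w=read_camera("wrist")
h=cv2.cvtColor(w["color"],cv2.COLOR_RGB2HSV);m=cv2.inRange(h,(20,90,50),(35,255,255))
cn=max(cv2.findContours(m,0,1)[0],key=cv2.contourArea)[:,0].astype(float)
# fisheye rays -> plane z=.029
d=cn-[w["cx"],w["cy"]];r=np.hypot(*d.T);th=r/w["fx"]
v=np.c_[np.sin(th)*d[:,0]/r,-np.sin(th)*d[:,1]/r,-np.cos(th)]
M=w["mount"];Rw=R.from_quat(s["tcp_rot"]).as_matrix();D=v@M[:3,:3].T@Rw.T;o=Rw@M[:3,3]+s["eef_pos"]
for z0 in(0,.031):
    W=(o+[0,0,z0])+D*((.029-o[2]-z0)/D[:,2])[:,None]
    print(z0,cv2.fitEllipse((W[:,:2]*1000).astype(np.float32)),len(cn))
cv2.imwrite("pics/p7.png",np.vstack([cv2.resize(w["color"],(400,300)),cv2.resize(c["color"][180:300,370:530],(400,300))])[...,::-1])
E
```

```text
garlic [ 444.69201411 -430.67016099   56.30674099] [45.83204948 45.3015875  21.75480712] 67.18414454785932
[ 0.43884991 -0.17033096  0.10367169] [1.16002737e-01 9.93248689e-01 2.36257838e-04 5.93173612e-04]
0 ((439.2372741699219, -172.94361877441406), (54.70815658569336, 69.41974639892578), 73.142822265625) 256
0.031 ((449.1733093261719, -175.4774627685547), (62.01165008544922, 78.68721771240234), 73.14281463623047) 256
```

View pics/p7.png

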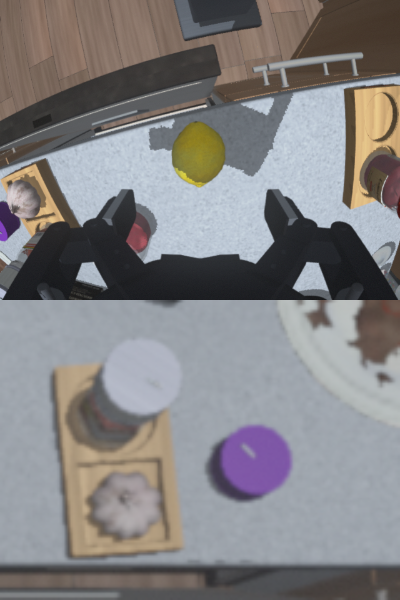

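The picture shows the garlic seated in the square recess (lower crop 125,505), with the tin and sauce jar standing at (140,380). The lemon sits between the fingers' lines at upper crop (198,153). Both views put it at about (438.5,-172.5) mm, yaw about -15°.

{"method": "step_arm", "body": {
  "commands": [
    {"gripper": -1, "x": 0, "y": -2.5, "z": 8, "spin": 1.5},
    {"gripper": -1, "x": 0, "y": 0, "z": 15, "spin": 0},
    {"gripper": -1, "x": 0, "y": 0, "z": 18, "spin": 0},
    {"gripper": -1, "x": 0, "y": 0, "z": 18, "spin": 0},
    {"gripper": -1, "x": 0, "y": 0, "z": 14, "spin": 0},
    {"gripper": -1, "x": 0, "y": 0, "z": 11, "spin": 0},
    {"gripper": -1, "x": 0, "y": 0, "z": 8, "spin": 0},
    {"gripper": -1, "x": 0, "y": 0, "z": 5, "spin": 0},
    {"gripper": -1, "x": 0, "y": 0, "z": 3, "spin": 0},
    {"gripper": -1, "x": 0, "y": 0, "z": 1, "spin": 0}
  ]
}}

```text
time: 42.75
eef_pos: [0.4384, -0.1756, 0.0016]
tcp_rot: [0.126, 0.992, -0.0, 0.0]
contact_force: [0.1, 0.4, -0.1]
opening: 1.002
finger_force: 0.0
```

{"method": "step_arm", "body": {
  "commands": [
    {"gripper": 1, "x": 0, "y": 0, "z": 0, "spin": 0},
    {"gripper": 1, "x": 0, "y": 0, "z": 0, "spin": 0},
    {"gripper": 1, "x": 0, "y": 0, "z": 0, "spin": 0},
    {"gripper": 1, "x": 0, "y": 0, "z": 0, "spin": 0},
    {"gripper": 1, "x": 0, "y": 0, "z": 0, "spin": 0},
    {"gripper": 1, "x": 0, "y": 0, "z": 0, "spin": 0},
    {"gripper": 1, "x": 0, "y": 0, "z": 0, "spin": 0},
    {"gripper": 1, "x": 0, "y": 0, "z": 0, "spin": 0},
    {"gripper": 1, "x": 0, "y": 0, "z": -4, "spin": 0},
    {"gripper": 1, "x": 0, "y": 0, "z": -8, "spin": 0}
  ]
}}

```text
time: 43.75
eef_pos: [0.4375, -0.175, 0.0131]
tcp_rot: [0.126, 0.992, 0.0, -0.001]
contact_force: [-0.9, 0.1, -1.4]
opening: 0.638
finger_force: 32.0
```

{"method": "step_arm", "body": {
  "commands": [
    {"gripper": 1, "x": 0, "y": 0, "z": -12, "spin": 0},
    {"gripper": 1, "x": 0, "y": 0, "z": -16, "spin": 0},
    {"gripper": 1, "x": 0, "y": 0, "z": -16, "spin": -7},
    {"gripper": 1, "x": 0, "y": 0, "z": -12, "spin": -7.5},
    {"gripper": 1, "x": 0, "y": 6, "z": -4, "spin": 0},
    {"gripper": 1, "x": 0, "y": 14, "z": 0, "spin": 0},
    {"gripper": 1, "x": -1, "y": 20, "z": 0, "spin": 0},
    {"gripper": 1, "x": -1, "y": 24, "z": 0, "spin": 0},
    {"gripper": 1, "x": -2, "y": 24, "z": 0, "spin": 0},
    {"gripper": 1, "x": -2, "y": 24, "z": 0, "spin": 0}
  ]
}}

```text
time: 44.75
eef_pos: [0.443, -0.0612, 0.0726]
tcp_rot: [0.001, 1.0, 0.0, -0.001]
contact_force: [0.3, 0.1, -0.3]
opening: 0.64
finger_force: 32.0
```

{"method": "step_arm", "body": {
  "commands": [
    {"gripper": 1, "x": -2, "y": 24, "z": 0, "spin": 0},
    {"gripper": 1, "x": -1, "y": 24, "z": 0, "spin": 0},
    {"gripper": 1, "x": 0, "y": 22, "z": 0, "spin": 0},
    {"gripper": 1, "x": 0, "y": 20, "z": 0, "spin": 0},
    {"gripper": 1, "x": 0, "y": 16, "z": 0, "spin": 0},
    {"gripper": 1, "x": 0, "y": 13, "z": 0, "spin": 0},
    {"gripper": 1, "x": 0, "y": 9, "z": 0, "spin": 0},
    {"gripper": 1, "x": 0, "y": 5, "z": 0, "spin": 0},
    {"gripper": 1, "x": 0, "y": 2, "z": 0, "spin": 0},
    {"gripper": 1, "x": 0, "y": 0, "z": 0, "spin": 0}
  ]
}}

```text
time: 45.75
eef_pos: [0.4471, 0.0715, 0.0735]
tcp_rot: [-0.0, 1.0, -0.0, -0.0]
contact_force: [1.0, 0.2, -2.1]
opening: 0.634
finger_force: 32.0
```

{"method": "step_arm", "body": {
  "commands": [
    {"gripper": 1, "x": 0, "y": 0, "z": 6, "spin": 0},
    {"gripper": 1, "x": 0, "y": 0, "z": 11, "spin": 0},
    {"gripper": 1, "x": 0, "y": 0, "z": 13, "spin": 0},
    {"gripper": 1, "x": 0, "y": 0, "z": 11, "spin": 0},
    {"gripper": 1, "x": 0, "y": 0, "z": 7, "spin": 0},
    {"gripper": 1, "x": 0, "y": 0, "z": 4, "spin": 0},
    {"gripper": 1, "x": 0, "y": 0, "z": 3, "spin": 0},
    {"gripper": 1, "x": 0, "y": 0, "z": 2, "spin": 0},
    {"gripper": 1, "x": 0, "y": 0, "z": 1, "spin": 0},
    {"gripper": 1, "x": 0, "y": 0, "z": 0, "spin": 0}
  ]
}}

```text
time: 46.75
eef_pos: [0.4473, 0.0717, 0.0157]
tcp_rot: [-0.0, 1.0, -0.0, 0.0]
contact_force: [0.3, 0.3, -0.7]
opening: 0.638
finger_force: 32.0
```

{"method": "step_arm", "body": {
  "commands": [
    {"gripper": 1, "x": 0, "y": 0, "z": 0.5, "spin": 0},
    {"gripper": 1, "x": 0, "y": 0, "z": 0.5, "spin": 0},
    {"gripper": 1, "x": 0, "y": 0, "z": 0, "spin": 0},
    {"gripper": 0, "x": 0, "y": 0, "z": 0, "spin": 0},
    {"gripper": -0.5, "x": 0, "y": 0, "z": 0, "spin": 0},
    {"gripper": -1, "x": 0, "y": 0, "z": 0, "spin": 0},
    {"gripper": -1, "x": 0, "y": 0, "z": 0, "spin": 0},
    {"gripper": -1, "x": 0, "y": 0, "z": 0, "spin": 0},
    {"gripper": -1, "x": 0, "y": 0, "z": 0, "spin": 0},
    {"gripper": -1, "x": 0, "y": 0, "z": 0, "spin": 0}
  ]
}}

```text
time: 47.75
eef_pos: [0.4472, 0.0716, 0.0146]
tcp_rot: [-0.0, 1.0, -0.0, 0.0]
contact_force: [-0.4, 0.1, -0.5]
opening: 1.001
finger_force: 0.0
```

{"method": "step_arm", "body": {
  "commands": [
    {"gripper": -1, "x": 0, "y": 0, "z": -5, "spin": 0},
    {"gripper": -1, "x": 0, "y": 0, "z": -15, "spin": 0},
    {"gripper": -1, "x": 0, "y": 0, "z": -25, "spin": 0},
    {"gripper": -1, "x": 0, "y": 0, "z": -30, "spin": 0},
    {"gripper": -1, "x": 0, "y": 0, "z": -30, "spin": 0},
    {"gripper": -1, "x": 0, "y": 0, "z": -20, "spin": 0},
    {"gripper": -1, "x": 0, "y": -40, "z": 0, "spin": 0},
    {"gripper": -1, "x": 0, "y": -45, "z": 0, "spin": 0},
    {"gripper": -1, "x": 0, "y": -45, "z": 0, "spin": 0},
    {"gripper": -1, "x": 0, "y": -40, "z": 0, "spin": 0}
  ]
}}

```text
time: 48.75
eef_pos: [0.4471, -0.1002, 0.1403]
tcp_rot: [-0.0, 1.0, -0.0, 0.001]
contact_force: [1.5, 0.9, 0.6]
opening: 1.0
finger_force: 0.0
```

```bash
python3 - <<'E'
from plant import *
from h import *
c=read_camera("top");P=cloud(c).reshape(-1,3);s=read_camera("scene");S=cloud(s).reshape(-1,3)
def f(n,g,lo,hi,C=P):
    q=C[(C[:,2]>lo)&(C[:,2]<hi)&(np.hypot(C[:,0]-g[0],C[:,1]-g[1])<.042)]
    if len(q)<5: print(n,"none");return
    p=np.percentile(q*1000,[2,98],axis=0);print(n,np.round(p.mean(0)[:2],1),np.round((p[1]-p[0])[:2],1),"top",round(np.percentile(q[:,2],95)*1000,1))
for C in(P,S):
    f("lemon",(.447,.071),.035,.09,C);f("jam",(.526,.067),.1,.12,C);f("tin",(.526,-.424),.148,.17,C);f("garlic",(.45,-.43),.035,.09,C);f("open",(.523,-.289),.066,.088,C)
for n,y in(("tea",.069),("supper",-.427)):
    q=P[(P[:,2]>.019)&(P[:,2]<.03)&(abs(P[:,1]-y)<.07)&(abs(P[:,0]-.489)<.1)];print(n,cv2.minAreaRect((q[:,:2]*1000).astype(np.float32)))
cv2.imwrite("pics/p8.png",np.vstack([cv2.resize(c["color"][180:295,150:500],(700,230)),cv2.resize(s["color"][180:380,170:420],(460,368))[:, :].repeat(1,0) if 0 else cv2.copyMakeBorder(cv2.resize(s["color"][180:380,170:420],(460,368)),0,0,0,240,0)])[...,::-1])
E
```

```text
lemon none
jam [534.3  78.4] [44.9 36.6] top 112.2
tin [ 525.4 -424.6] [53.8 53.8] top 160.4
garlic [ 444.7 -430.2] [49.5 51.2] top 62.5
open [ 523.5 -289.7] [55.9 55.4] top 85.2
lemon [443.2  78. ] [57.  42.7] top 70.0
jam [527.4  70.8] [57.2 57.6] top 111.6
tin [ 527.7 -420.9] [55.  55.8] top 160.8
garlic [ 446.1 -421.6] [49.5 41.5] top 62.5
open [ 525.7 -288. ] [55.8 58.3] top 84.1
tea ((480.8787841796875, 37.0745849609375), (46.9960823059082, 26.85878562927246), 63.837928771972656)
supper ((489.1482238769531, -427.6934814453125), (165.5497283935547, 95.3318862915039), 4.19404935836792)
```

View pics/p8.png

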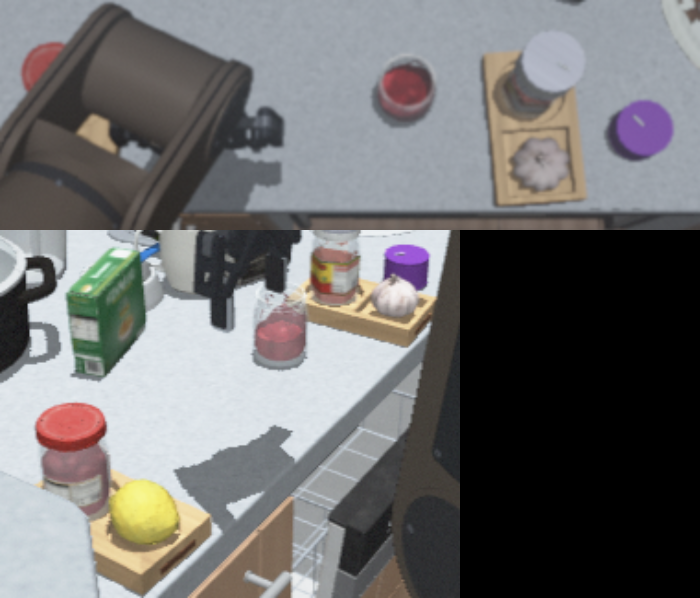

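The last view shows the lemon down in the small well (lower crop 143,512) and the jam jar upright (70,430). The garlic, sauce jar and tin are in place at right, and the open jar is untouched at (523.5,-290) mm. I'll hand in.

```bash
python3 -c "
from plant import *
print(sign_off())"
```

```text
the job is handed in; nothing more can be done
None
```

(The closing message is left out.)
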